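Fill the locked offcut hopper

TASK

Take the red-headed socket extension from its stand, lower it down the deep bore beside the hopper onto the lock nut and turn the nut anticlockwise to its stop, so that the bolt clears the door; then tilt the blue hopper door fully out by its rail and put every square-tube offcut from the table into its pocket. Push the door fully shut, turn the nut clockwise with the extension until it is fully locked again, and stand the extension back upright in its stand. Leave the rusty angle bracket where it stands.

Things in the scene. Friction and masses are not known exactly. Their poses are not given: they have to be found in the camera images.
- hopper_door (a joint): Tilt of the blue hopper door, rad: 0 shut and upright, 0.9 tilted out to its stop, top towards the robot. Stiff hinge (0.5 N m friction) along the bottom edge: stays where it is left. It cannot open while the bolt overlaps it. The door and the steel pocket behind it (inside 210 wide, 90 front to back, 100 mm deep) swing as one.
- door_hinge (a point): Middle of the door's hinge line, 50 mm above the table (fixed point). The hinge line is the hopper's y axis; at hopper yaw 0 the door faces -x, to the robot. The frame turns with the door (y along the hinge).
- door_rail (a point): Middle of the door's pull rail: a round black bar 14 mm thick, 150 mm long, parallel to the hinge, 180 mm from it, on two posts 130 mm apart, 33 mm clear above the door's top edge. Pinch it from above and lead it in an arc about the hinge; it can turn between the fingers. z is 0.23 m shut, 0.162 m tilted out.
- pocket (a point): Point in the hopper pocket, 45 mm behind the door and 45 mm over the pocket floor; frame turns with the door (shut: x back, y left, z up). The grey cabinet is 266 wide, 140 deep, 196 mm tall; its roof ends at the shut door's plane. Door out: the mouth lies between rail and roof edge, 140 mm wide; let pieces go just above it (centre at about z 0.155 m), parallel to the hinge.
- lock_nut (a joint): Angle of the brass square lock nut at the bottom of the deep bore, rad: 0 locked, 2.4 unlocked (stops at both); grows anticlockwise seen from above. 0.2 N m of friction; stays where it is left. It moves the bolt 10 mm per rad.
- nut_top (a point): Centre of the nut's top, on the axis of the vertical bore; turns with the nut (x, y square to its flats, parallel to the hopper's sides at angle 0). Nut 20 mm square, 23 mm high, top 7 mm tapered to 12 mm. The bore, 42 mm wide with flared mouth, is in a grey boss on a dark pedestal at the hopper's left side; mouth 0.19 m, flat floor 0.115 m above the table.
- bolt_tip (a point): Tip of the round 10 mm steel bolt that slides (along the hopper's y) out of the pedestal across the front of the door's left margin: overlaps the door by 20 mm when locked, clears it by 4 mm with the nut at 2.4.
- ext_head (a point): Centre of the red head (26 mm square, 37 mm tall) of the socket extension: grip here. z up along the tool; head and socket flats square to x and y. Tool 137 mm long, 0.3 kg, 39 mm guide collar half-way; dark socket with a square hole 23 mm wide (1.5 mm play round the nut), 26 mm deep, lower end 118.5 mm below this point.
- ext_socket (a point): Centre of the lower end of the extension's socket. With the tool fully down on the nut it rests on the bore's floor, 23 mm below nut_top.
- holder_seat (a point): Inner floor of the tool stand, where the extension stands upright at the start: a round aluminium cup, inside 46 mm wide with a flared mouth, on a square dark base 110 mm wide. The floor is 12 mm and the rim 82 mm above the table.
- bracket_mid (a point): Middle (half-way up) of a rust-brown L-shaped angle bracket (40 x 62 mm, 50 mm tall) standing on the table: not an offcut, stays where it is. Above it hangs a fixed extraction hose (x 0.49 to 0.62, y -0.35 to -0.23, lower end 0.59 m above the table): keep wrist and forearm clear of it, passing nearer the robot.
- offcut_a_mid (a point): Centre of a square steel tube offcut lying on the table, bare steel, 30 mm square and 110 mm long, long axis = its y, z up. Grip across the outside. May be absent.
- offcut_b_mid (a point): Centre of a square steel tube offcut lying on the table, painted red, 25 mm square and 85 mm long, long axis = its y, z up. Grip across the outside. May be absent.
- offcut_c_mid (a point): Centre of a square steel tube offcut lying on the table, dark steel, short and thick, 40 mm square and 70 mm long, long axis = its y, z up. Grip across the outside. May be absent.
- offcut_d_mid (a point): Centre of a square steel tube offcut lying on the table, painted yellow, 25 mm square and 85 mm long, long axis = its y, z up. Grip across the outside. May be absent.
There are look-alikes about, which are no part of the job. Of the things that look like the part that bears offcut_b_mid, take the one that is farthest to the robot's right at the start.

How it is judged:
By the outcome, as a careful person would: the job done as asked, in the order asked, and still so for the second after the job is handed in, with the robot touching nothing.
Of offcut_a, offcut_b, offcut_c, offcut_d only 2 to 3 are there at a start; the rules pass over those that are not, and their reading is None.
At some moment in a run one of offcut_a, offcut_b, offcut_c, offcut_d may be knocked a few centimetres aside while the robot is not near it.
It also fails if it takes over 210 s, if anything falls off the work surface, if the arm or the gripper's body presses on something with over 40 N, if the wrist force passes 120 N, or if a joint passes its speed limit or range.

ROBOT

A 7-joint arm with a two-finger parallel gripper is mounted at the origin on a cart in front of the work surface, level with it; the furniture and walls round the work are solid. World frame = base frame: x ahead of the robot, y to its left, z up, the work surface at z = 0. Lengths are in m, angles in rad, forces in N, time in s.
With the tool pointing down it reaches from about 0.35 to 0.775 m from the base axis. Payload 3.1 kg.
Tool frame: the origin (TCP) lies on the mounting face of the last link; the fingertips stand 173 mm ahead of it and the grasp point (between the pads) lies 155 mm ahead of it; z points along the fingers, x is the direction in which the jaws open and shut, and the axes are right-handed (so a half turn about z gives the same grasp; the last joint's range is limited). The gripper opens to 85 mm and grips with 20 to 120 N. Pads are 22 mm wide; open, the fingers measure 114 mm over their backs; the gripper's body (76 mm by 85 mm) begins 54 mm behind the grasp point. The pads swing forward as they close: fully open they stand 13 mm farther back than shut.
Start: joints at [-1.216, 0.311, 0.014, 1.512, -0.004, 1.319, -0.027], TCP at [0.213, 0.507, 0.405] pointing down, gripper open.
Joint ranges: [-2.7, 2.7], [-0.3, 1.91], [-1.27, 1.3], [0.12, 2.57], [-1.44, 4.58], [0.2, 2.03], [-3.05, 3.05]. Speed limits (rad/s): [2.79, 2.79, 3.14, 3.14, 3.14, 3.14, 3.14].

INTERFACE

Orientations are given as a unit quaternion [w, x, y, z].
In Python, from workcell import arm gives the robot as it stands.
- The arm moves only by the shell command python3 -m crank 'ROWS' [FORCE]. ROWS is JSON, a list of rows, each an object with "xyz": the shift along the world's x, y, z in cm, a list of three; "angular": the turn, a rotation vector about the world's x, y, z in degrees, a list of three; "fingers": the closure, from 0 (fully open) to 1 (shut). In form: [{"xyz": [x, y, z], "angular": [ax, ay, az], "fingers": fingers}, ...]. A call has 1 to 12 rows; each row shifts and turns the pose as measured when the row begins; what a row does not reach is not made up. A row lasts 1/8 s, in which the tool goes at most 62.5 mm and 10.7 degrees, less where a joint would pass 70% of its speed; a pose out of reach is approached as far as the arm can. A call with a gripper value outside its range is refused whole. The fingers move at their own pace and stop on an object; FORCE is the grip in N (left out, the last holds). Time passes only in rows, so rows that do not move let the fingers close. It gives the time, the measured TCP pose, the force and the opening at its end, in the units of the state.
- arm.get_obs(): the state, without advancing time (a new reading comes with each control period).
- arm.snapshot(name): name is "scene" or "top" or "wrist"; returns a dict with "color" (384x512x3 uint8, red, green, blue), "depth" (384x512 float32, m along the optical axis (not along the pixel's ray), 0 where there is no reading), "fx", "fy", "cx", "cy" (pixels), "xyz" and "orientation" of the camera in the world. Camera axes: x right, y up, looking along -z (the intrinsics and any distortion apply to the point x, -y, -z); pixel columns grow to the right and rows downward; lengths in m; the calibration is good to about 2 mm. The wrist camera is an equidistant fisheye: a pixel r from the principal point sees the ray r / f radians off the axis. A picture is of the moment at which its call begins.
- arm.close_job(): hands the job in, once; it reports no verdict.
The state is a dict: "time_s": time; "joint_positions": joint angles; "joint_velocities": joint speeds; "joint_torque": joint torques, N m; "ee_pos": TCP position; "tool_rot": TCP orientation; "ft_force": force on the tool from outside, world axes, zero at the start; "wrist_torque": the same for the moment, N m; "gripper_width": finger opening in m.
Only numpy, scipy, OpenCV 4.12 (cv2) and the standard library are available. Lean on these libraries where they do the work, as an engineer would, in place of code of your own. Each camera call takes 0.05 s, during which the arm holds its last target. There are 200 camera calls.

## Working session

There is one attempt and no reset: what is moved stays moved. The work goes in short steps, Python scripts to look and compute and a shell command to move; the robot and the scene stay as the last step left them, time stands still between calls to the robot, and variables do not carry over. Pictures are saved under pics/ and viewed, about 12 in all and at most 16, crops included, and the job is handed in when it is done.

```bash
mkdir -p pics; ls; cat > h.py <<'E'
import numpy as np, cv2
from scipy.spatial.transform import Rotation as R
from workcell import arm
def rot(q): return R.from_quat([q[1],q[2],q[3],q[0]])
def snap(n,f=None):
    s=arm.snapshot(n); s['n']=n
    if f: cv2.imwrite('pics/'+f,s['color'][:,:,::-1])
    return s
def rays(s,uv):
    uv=np.atleast_2d(np.array(uv,float)); a=(uv[:,0]-s['cx'])/s['fx']; b=(uv[:,1]-s['cy'])/s['fy']
    if s['n']=='wrist':
        r=np.hypot(a,b)+1e-12; d=np.c_[a/r*np.sin(r),-b/r*np.sin(r),-np.cos(r)]
    else: d=np.c_[a,-b,-np.ones_like(a)]
    return d
def onz(s,uv,z):
    d=rot(s['orientation']).apply(rays(s,uv)); o=np.array(s['xyz']); return o+d*((z-o[2])/d[:,2])[:,None]
def cloud(s):
    h,w=s['depth'].shape; u,v=np.meshgrid(np.arange(w),np.arange(h)); d=rays(s,np.c_[u.ravel(),v.ravel()])
    d=d*(s['depth'].ravel()/np.maximum(-d[:,2],1e-6))[:,None]
    return (rot(s['orientation']).apply(d)+np.array(s['xyz'])).reshape(h,w,3)
def st():
    o=arm.get_obs(); z=rot(o['tool_rot']); x=z.apply([1,0,0]); t=z.apply([0,0,1])
    print('t',round(o['time_s'],2),'tcp',np.round(o['ee_pos'],4),'grasp',np.round(np.array(o['ee_pos'])+.155*t,4),'zax',np.round(t,3),'jawyaw',round(np.degrees(np.arctan2(x[1],x[0])),1),'F',np.round(o['ft_force'],1),'T',np.round(o['wrist_torque'],2),'w',round(o['gripper_width'],4),'j7',round(o['joint_positions'][6],2))
    return o
E
python3 - <<'E'
from h import *
st()
for n in ('scene','top'):
    s=snap(n,n+'0.png'); print(n,s['fx'],s['cx'],s['cy'],s['xyz'],s['orientation'])
    np.savez(n+'0.npz',**s)
a=cv2.imread('pics/scene0.png');b=cv2.imread('pics/top0.png')
E
```

```text
pics
t 0.0 tcp [0.2124 0.507  0.4036] grasp [0.2123 0.5067 0.2486] zax [-0.001 -0.002 -1.   ] jawyaw 67.3 F [-0.2  0.2  0.1] T [-0.01 -0.04  0.01] w 0.0857 j7 -0.03
scene 422.39258015906427 250.09494622139806 191.82780022129933 [ 0.0033585  -0.78967905  0.86572207] [ 0.85403453  0.40774676 -0.14742226 -0.28746179]
top 454.8853318357563 253.38057722410653 190.36383789262268 [ 0.3457867  -0.10143055  1.31671986] [-0.69992062 -0.07228524  0.06767214  0.70732345]
```

View pics/top0.png

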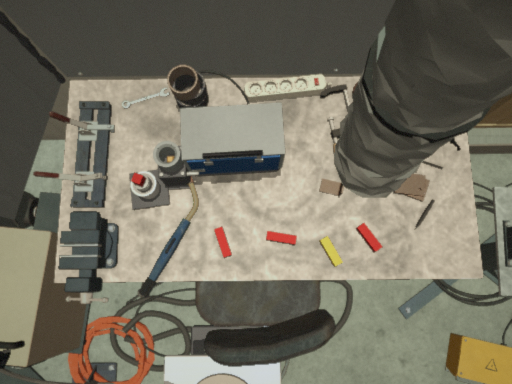

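View pics/scene0.png

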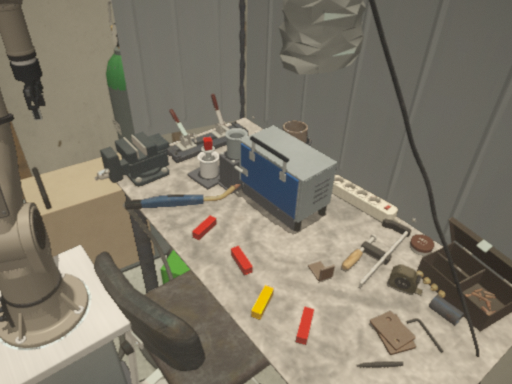

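```bash
cat > seg.py <<'E'
from h import *
def load(n): 
    d=np.load(n+'.npz'); s={k:d[k] for k in d.files}; s['n']=str(s['n']); 
    for k in('fx','fy','cx','cy'): s[k]=float(s[k])
    return s
E
python3 - <<'E'
from seg import *
s=load('scene0');P=cloud(s)
for n,(u,v) in dict(dark=(405,278),cyl=(446,310),bracket=(320,270),box=(480,290)).items(): print(n,np.round(P[v,u],3))
for n in('top0','scene0'):
    s=load(n);P=cloud(s);hsv=cv2.cvtColor(s['color'],cv2.COLOR_RGB2HSV)
    for c,m in dict(red=((hsv[:,:,0]<8)|(hsv[:,:,0]>172))&(hsv[:,:,1]>150)&(hsv[:,:,2]>70),yel=(abs(hsv[:,:,0]-26)<6)&(hsv[:,:,1]>150)).items():
        k,l,q,ce=cv2.connectedComponentsWithStats(m.astype(np.uint8))
        for i in range(1,k):
            if q[i,4]>40:
                p=P[l==i]; p=p[np.isfinite(p).all(1)]
                top=p[p[:,2]>np.percentile(p[:,2],90)-.006]
                r=cv2.minAreaRect((top[:,:2]*1000).astype(np.float32)); print(n,c,q[i,4],np.round(ce[i]),'zmax',round(np.percentile(p[:,2],95),3),'rect',np.round(r[0],0),np.round(r[1],0),round(r[2],1))
s=load('scene0');A=cv2.resize(s['color'][60:240,100:350,::-1],(800,576),interpolation=cv2.INTER_CUBIC);cv2.imwrite('pics/c1.png',A)
s=load('top0');A=cv2.resize(s['color'][70:220,110:310,::-1],(800,600),interpolation=cv2.INTER_CUBIC);cv2.imwrite('pics/c2.png',A)
E
```

```text
dark [ 0.737 -0.491  0.052]
cyl [ 0.752 -0.602  0.032]
bracket [ 0.62  -0.321  0.006]
box [ 0.893 -0.616  0.013]
top0 red 107 [138. 179.] zmax 0.154 rect [491.  56.] [428.  26.] 50.9
top0 red 271 [369. 237.] zmax 0.03 rect [ 467. -421.] [82. 24.] 35.3
top0 red 232 [222. 242.] zmax 0.03 rect [414. -34.] [188.  37.] 33.1
top0 red 242 [281. 237.] zmax 0.03 rect [ 468. -171.] [81. 24.] 80.3
scene0 red 91 [207. 143.] zmax 0.151 rect [618. 210.] [25. 23.] 57.3
scene0 red 255 [204. 227.] zmax 0.028 rect [ 227. -374.] [941.  64.] 57.8
scene0 red 284 [241. 260.] zmax 0.028 rect [ 257. -472.] [812.  52.] 55.0
scene0 red 355 [304. 325.] zmax 0.028 rect [ 247. -589.] [632.  25.] 37.3
```

View pics/c2.png

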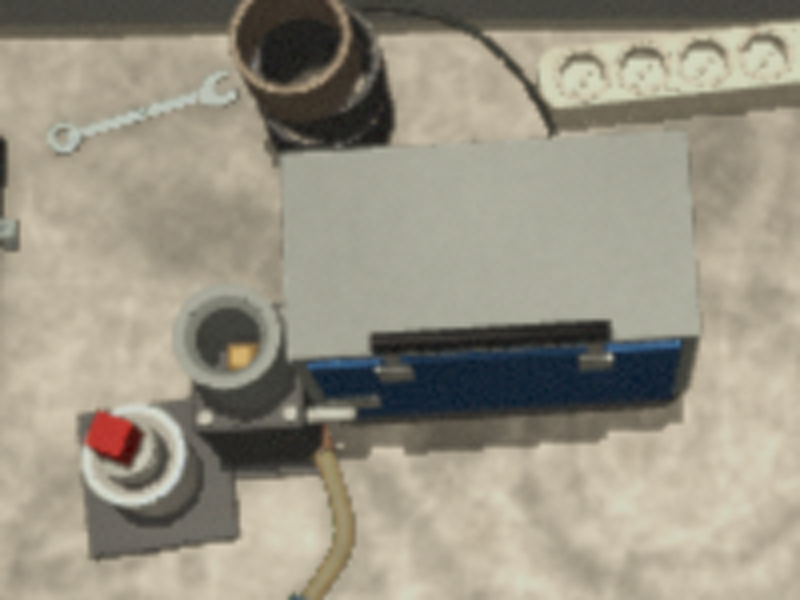

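```bash
python3 - <<'E'
from seg import *
s=load('top0');P=cloud(s);hsv=cv2.cvtColor(s['color'],cv2.COLOR_RGB2HSV)
print('yel hsv',hsv[250,331], 'P',P[250,331])
# refs on planes
for n,uv,z in (('bore',(167,154.5),.19),('headtop',(138,179.2),.149),('rim',(143.8,184.3),.082),('base corners',(132.5,209.5),.0),('nut',(170,158.5),.138)):
    print(n,np.round(onz(s,uv,z)[0],4))
def fit(m,n,z):
    c,_=cv2.findContours(m.astype(np.uint8),cv2.RETR_EXTERNAL,cv2.CHAIN_APPROX_NONE)
    for q in c:
        if cv2.contourArea(q)<60: continue
        xy=onz(s,q[:,0,:],z)[:,:2]*1000
        M=cv2.moments(q); r=cv2.minAreaRect(xy.astype(np.float32)); b=cv2.boxPoints(r); e=b[1]-b[0]; f=b[2]-b[1]; L=e if np.hypot(*e)>np.hypot(*f) else f
        print(n,'px',round(M['m10']/M['m00']),round(M['m01']/M['m00']),'c',np.round(r[0],1),np.round(r[1],1),'longyaw',round(np.degrees(np.arctan2(L[1],L[0]))%180,1))
red=((hsv[:,:,0]<8)|(hsv[:,:,0]>172))&(hsv[:,:,1]>150)&(hsv[:,:,2]>70)
fit(red,'red',.025); fit((hsv[:,:,0]>18)&(hsv[:,:,0]<34)&(hsv[:,:,1]>150)&(hsv[:,:,2]>120),'yel',.025)
roof=(abs(P[:,:,2]-.196)<.012); roof[:, :178]=0; roof[:,290:]=0
roof=cv2.morphologyEx(roof.astype(np.uint8),cv2.MORPH_OPEN,np.ones((7,7)))
fit(roof,'roof',.196)
mouth=(abs(P[:,:,2]-.19)<.01); mouth[:,184:]=0; mouth[:,:145]=0; fit(mouth,'mouth',.19)
rim=(abs(P[:,:,2]-.082)<.012);rim[:,:120]=0;rim[:,168:]=0;rim[:160]=0;fit(rim,'rim',.082)
rail=(hsv[:,:,2]<50)&(P[:,:,2]>.2);rail[:,:190]=0;rail[:,275:]=0;rail[:140]=0;rail[170:]=0;fit(rail,'rail',.237)
p=P[(roof>0)]; print(np.median(p[:,2]))
E
```

```text
yel hsv [ 27 148 209] P [ 0.43133809 -0.31112025  0.02631119]
bore [0.6687 0.126  0.19  ]
headtop [0.6139 0.209  0.149 ]
rim [0.6145 0.21   0.082 ]
base corners [0.5571 0.2611 0.    ]
nut [0.6724 0.1281 0.138 ]
red px 281 237 c [ 468.2 -171. ] [81.7 23.7] longyaw 80.4
red px 222 242 c [458.2  -5. ] [83.6 22.4] longyaw 18.7
red px 369 237 c [ 466.5 -420. ] [82.3 26.6] longyaw 34.5
red px 138 179 c [643.2 242.6] [35.9 28.3] longyaw 67.5
yel px 485 362 c [ 128.6 -712.6] [145.1 103.6] longyaw 76.0
roof px 232 130 c [725.1 -41.1] [148.  265.8] longyaw 92.8
mouth px 166 154 c [671.6 128.7] [67.5 66.7] longyaw 89.3
mouth px 182 131 c [722.9  89.9] [144.    7.9] longyaw 1.2
mouth px 164 40 c [987.6 143. ] [103.4  17.8] longyaw 89.2
rim px 145 185 c [616.3 210.5] [65.9 70.6] longyaw 146.0
rail px 238 154 c [654.1 -45. ] [ 11.5 140.9] longyaw 92.7
0.19712037845934138
```

```bash
python3 -m crank '[{"xyz":[0,0,5],"angular":[0,0,0],"fingers":0},{"xyz":[3.6,-3,0],"angular":[0,0,-8.7],"fingers":0},{"xyz":[3.6,-3,0],"angular":[0,0,-8.7],"fingers":0},{"xyz":[3.6,-3,0],"angular":[0,0,-8.7],"fingers":0},{"xyz":[3.6,-3,0],"angular":[0,0,-8.7],"fingers":0},{"xyz":[3.6,-3,0],"angular":[0,0,-8.7],"fingers":0},{"xyz":[3.6,-3,0],"angular":[0,0,-8.7],"fingers":0},{"xyz":[3.6,-3,0],"angular":[0,0,-8.7],"fingers":0},{"xyz":[3.6,-3,0],"angular":[0,0,-8.7],"fingers":0},{"xyz":[3.6,-3,0],"angular":[0,0,-8.7],"fingers":0},{"xyz":[3.6,-3,0],"angular":[0,0,-8.7],"fingers":0}]'
python3 - <<'E'
from h import *
o=st();print(np.round(o['joint_positions'],2))
s=snap('wrist','w1.png');np.savez('w1.npz',**s);print(s['fx'],s['cx'],s['cy'],s['xyz'],s['orientation'])
E
```

```text
time_s: 1.48
ee_pos: [0.5759, 0.1998, 0.4482]
tool_rot: [-0.002, 0.982, -0.189, -0.007]
ft_force: [0.7, 0.9, -0.3]
gripper_width: 0.0852
t 1.48 tcp [0.5759 0.1998 0.4482] grasp [0.5739 0.2009 0.2932] zax [-0.013  0.007 -1.   ] jawyaw -21.8 F [ 0.7  0.9 -0.3] T [-0.   -0.03  0.02] w 0.0852 j7 -0.58
[-0.67  0.45  0.49  1.26 -0.22  1.49 -0.58]
297.3186396354542 256.5973872883808 187.6628417351664 [0.60074942 0.26244943 0.41776426] [ 0.97336238 -0.12922151  0.03285422 -0.18651565]
```

View pics/w1.png

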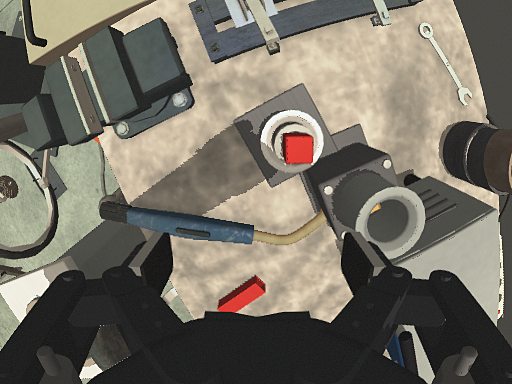

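```bash
cat >> seg.py <<'E'
def rects(s,m,z,n='',amin=60,show=True):
    out=[]
    c,_=cv2.findContours(m.astype(np.uint8),cv2.RETR_EXTERNAL,cv2.CHAIN_APPROX_NONE)
    for q in c:
        if cv2.contourArea(q)<amin: continue
        xy=onz(s,q[:,0,:],z)[:,:2]*1000
        r=cv2.minAreaRect(xy.astype(np.float32)); b=cv2.boxPoints(r); e=b[1]-b[0]; f=b[2]-b[1]; L=e if np.hypot(*e)>np.hypot(*f) else f
        M=cv2.moments(q)
        out.append((r,np.degrees(np.arctan2(L[1],L[0]))%180)); 
        if show: print(n,'px',round(M['m10']/M['m00']),round(M['m01']/M['m00']),'A',cv2.contourArea(q),'c',np.round(r[0],1),np.round(r[1],1),'yaw',round(out[-1][1],1))
    return out
E
python3 - <<'E'
from seg import *
s=load('w1');hsv=cv2.cvtColor(s['color'],cv2.COLOR_RGB2HSV);P=cloud(s)
print(hsv[148,299],hsv[134,297],hsv[161,299],P[148,299])
red=((hsv[:,:,0]<8)|(hsv[:,:,0]>172))&(hsv[:,:,1]>130)
red[200:]=0
for t in(70,180,200,215): rects(s,red&(hsv[:,:,2]>t),.149,'head%d'%t)
mouth=abs(P[:,:,2]-.19)<.012; mouth[:,:340]=0;mouth[:160]=0
rects(s,cv2.morphologyEx(mouth.astype(np.uint8),cv2.MORPH_OPEN,np.ones((3,3))),.19,'mouth')
rim=(abs(P[:,:,2]-.082)<.01)&(P[:,:,1]>.15)&(P[:,:,0]<.68)&(P[:,:,0]>.56);rects(s,rim,.082,'rim')
E
```

```text
[  1 195 228] [  0 178  93] [  1 193 233] [0.61946644 0.2164206  0.14916448]
head70 px 298 148 A 804.0 c [618.3 216.7] [27.8 27. ] yaw 69.2
head180 px 299 150 A 635.5 c [619.1 215. ] [23.2 24.3] yaw 159.2
head200 px 300 149 A 600.0 c [619.1 215. ] [23.2 24.1] yaw 159.2
head215 px 299 149 A 575.5 c [619.5 214.8] [23.2 23.2] yaw 69.2
mouth px 398 349 A 112.5 c [655.3 -39.1] [ 6.  65.6] yaw 92.3
mouth px 421 358 A 499.5 c [683.8 -76. ] [ 19.5 158. ] yaw 97.8
mouth px 436 242 A 9281.0 c [756.7  57.4] [107.3 292.6] yaw 128.0
rim px 331 169 A 180.5 c [651.9 167.4] [57.8 16.9] yaw 15.1
rim px 291 141 A 2970.0 c [619. 215.] [71.3 70.4] yaw 15.7
rim px 273 48 A 114.0 c [638.6 321.8] [13.3 14.2] yaw 178.3
rim px 259 14 A 274.5 c [639.  366.5] [16.2 32.4] yaw 95.2
```

```bash
python3 -m crank '[{"xyz":[1,-2.4,-2],"angular":[0,0,0],"fingers":0},{"xyz":[1,-2.4,-2],"angular":[0,0,1],"fingers":0},{"xyz":[0,0,-1.5],"angular":[0,0,0],"fingers":0},{"xyz":[0,0,0],"angular":[0,0,0],"fingers":0},{"xyz":[0,0,0],"angular":[0,0,0],"fingers":0}]' >/dev/null
cat > meas.py <<'E'
from seg import *
o=st();s=snap('wrist','w2.png');np.savez('w2.npz',**s)
hsv=cv2.cvtColor(s['color'],cv2.COLOR_RGB2HSV);P=cloud(s)
red=((hsv[:,:,0]<8)|(hsv[:,:,0]>172))&(hsv[:,:,1]>130)&(P[:,:,2]>.1)
for t in(70,180,200): rects(s,red&(hsv[:,:,2]>t),.149,'head%d'%t)
rim=(abs(P[:,:,2]-.082)<.01)&(P[:,:,1]>.15)&(P[:,:,0]<.68)&(P[:,:,0]>.56);rects(s,rim,.082,'rim')
m=(abs(P[:,:,2]-.19)<.008)&(P[:,:,1]>.09)&(P[:,:,1]<.17)&(P[:,:,0]<.72);rects(s,m,.19,'mouth')
m=(hsv[:,:,0]>12)&(hsv[:,:,0]<30)&(hsv[:,:,1]>100)&(abs(P[:,:,0]-.672)<.025)&(abs(P[:,:,1]-.128)<.025)&(P[:,:,2]<.16);rects(s,m,.138,'nut',20)
E
python3 meas.py
```

```text
t 2.15 tcp [0.6003 0.1449 0.3887] grasp [0.5986 0.1447 0.2337] zax [-0.011 -0.001 -1.   ] jawyaw -21.5 F [ 0.7 -0.9  0.4] T [-0.04 -0.02 -0.02] w 0.0853 j7 -0.47
head70 px 248 100 A 1224.0 c [619.  214.9] [24.8 25. ] yaw 158.5
head180 px 249 100 A 1113.5 c [619.3 214.8] [24.2 24.4] yaw 159.8
head200 px 248 99 A 1069.5 c [619.4 214.8] [23.3 23. ] yaw 68.1
rim px 304 135 A 125.0 c [653.3 167.5] [53.9  4.3] yaw 5.1
rim px 251 101 A 4647.5 c [619.3 214.5] [71.9 71. ] yaw 68.0
mouth px 378 198 A 8764.5 c [676.6 119. ] [70.  94.9] yaw 108.5
nut px 354 180 A 249.5 c [671.5 129.8] [19.8 13.2] yaw 5.3
```

View pics/w2.png

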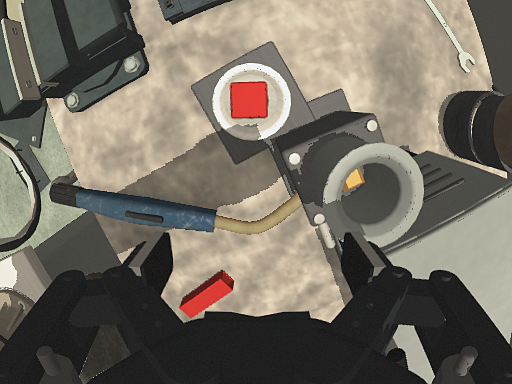

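```bash
python3 -m crank '[{"xyz":[1,3.5,0],"angular":[0,-0.6,0.5],"fingers":0},{"xyz":[1,3.5,0],"angular":[0,0,0],"fingers":0},{"xyz":[0,0,0],"angular":[0,0,0],"fingers":0}]' >/dev/null
python3 - <<'E'
from seg import *
st()
s=load('w2');P=cloud(s)
# mouth circle: outer edge extents
m=((P[:,:,2]>.18)&(P[:,:,2]<.2)&(P[:,:,0]<.73)&(P[:,:,1]>.085)).astype(np.uint8)
g=s['color'].astype(int).sum(2)
c=P[(m>0)&(g>0)]
for v in range(146,246,12):
    row=[u for u in range(300,450) if m[v,u]]; print(v,row[0] if row else '',row[-1] if row else '')
for uv in((372,190),(373,192)): print(onz(s,uv,.19))
E
cd pics; python3 -c "
import cv2;a=cv2.imread('w2.png')[130:260,290:450];cv2.imwrite('c3.png',cv2.resize(a,None,fx=5,fy=4.6,interpolation=2))"
```

```text
t 2.58 tcp [0.6198 0.2205 0.3918] grasp [0.6203 0.221  0.2368] zax [ 0.003  0.003 -1.   ] jawyaw -20.7 F [-0.7 -0.1  0.1] T [ 0.03  0.08 -0.  ] w 0.0857 j7 -0.56
146 360 397
158 341 412
170 332 419
182 327 422
194 323 423
206 323 421
218 325 449
230 331 449
242 343 434
[[0.6715649  0.13691852 0.19      ]]
[[0.67186119 0.13541893 0.19      ]]
```

View pics/c3.png

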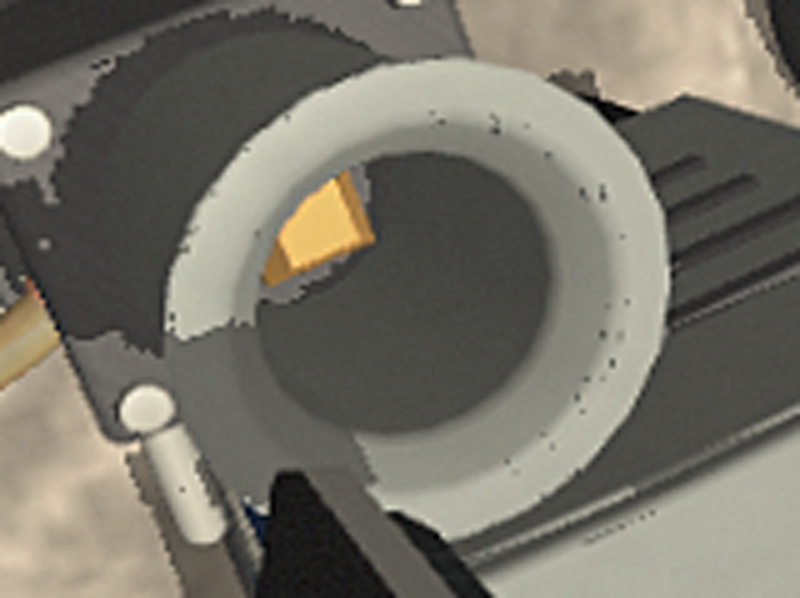

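```bash
python3 -m crank '[{"xyz":[-0.1,-0.6,-3],"angular":[0,0,0],"fingers":0},{"xyz":[0,0,-3],"angular":[0,0,0],"fingers":0},{"xyz":[0,0,-2.5],"angular":[0,0,0],"fingers":0},{"xyz":[0,0,-1],"angular":[0,0,0],"fingers":0},{"xyz":[0,0,0],"angular":[0,0,0],"fingers":0}]' >/dev/null
python3 -c "
from h import *
st()"
```

```text
t 3.2 tcp [0.6184 0.2146 0.2997] grasp [0.6202 0.2152 0.1447] zax [ 0.012  0.004 -1.   ] jawyaw -20.6 F [ 0.1  0.6 -0.2] T [-0.01 -0.05  0.  ] w 0.0856 j7 -0.52
```

```bash
python3 -m crank '[{"xyz":[0.05,0,-1.2],"angular":[-0.2,0.7,0],"fingers":0},{"xyz":[0,0,0],"angular":[0,0,0],"fingers":0}]' >/dev/null;  python3 -c "
from h import *
st()"
python3 -m crank '[{"xyz":[0,0,0],"angular":[0,0,0],"fingers":1},{"xyz":[0,0,0],"angular":[0,0,0],"fingers":1},{"xyz":[0,0,0],"angular":[0,0,0],"fingers":1},{"xyz":[0,0,0],"angular":[0,0,0],"fingers":1},{"xyz":[0,0,0],"angular":[0,0,0],"fingers":1},{"xyz":[0,0,0],"angular":[0,0,0],"fingers":1},{"xyz":[0,0,0],"angular":[0,0,0],"fingers":1},{"xyz":[0,0,0],"angular":[0,0,0],"fingers":1}]' 80 >/dev/null;  python3 -c "
from h import *
st()"
```

```text
t 3.45 tcp [0.6196 0.2146 0.2891] grasp [0.6199 0.2148 0.1341] zax [ 0.002  0.002 -1.   ] jawyaw -20.6 F [-0.1  0.9 -0.2] T [0.06 0.01 0.01] w 0.0854 j7 -0.52
t 4.45 tcp [0.6201 0.2148 0.2908] grasp [0.6208 0.2152 0.1358] zax [ 0.005  0.003 -1.   ] jawyaw -20.5 F [-0.7  0.7 -0.5] T [-0.01  0.11 -0.01] w 0.025 j7 -0.52
```

```bash
python3 -m crank '[{"xyz":[0,0,2],"angular":[0,0,0],"fingers":1},{"xyz":[0,0,4],"angular":[0,0,0],"fingers":1},{"xyz":[0,0,4],"angular":[0,0,0],"fingers":1},{"xyz":[0,0,4],"angular":[0,0,0],"fingers":1},{"xyz":[0,0,4],"angular":[0,0,0],"fingers":1},{"xyz":[0,0,2.5],"angular":[0,0,0],"fingers":1},{"xyz":[1,-2,0],"angular":[0,0,6],"fingers":1},{"xyz":[1,-2,0],"angular":[0,0,6],"fingers":1},{"xyz":[1,-1,0],"angular":[0,0,6],"fingers":1},{"xyz":[0,0,0],"angular":[0,0,5],"fingers":1},{"xyz":[0,0,0],"angular":[0,0,0],"fingers":1},{"xyz":[0,0,0],"angular":[0,0,0],"fingers":1}]' |head -1
cat > meas2.py <<'E'
from seg import *
import sys
o=st();s=snap('wrist',sys.argv[1]);np.savez('w3.npz',**s)
E
python3 meas2.py w3.png
```

```text
time_s: 5.95
t 5.95 tcp [0.6486 0.1625 0.4876] grasp [0.6461 0.1608 0.3327] zax [-0.016 -0.011 -1.   ] jawyaw 3.0 F [-0.1 -0.2 -3.6] T [ 0.04 -0.01  0.01] w 0.025 j7 -0.09
```

View pics/w3.png

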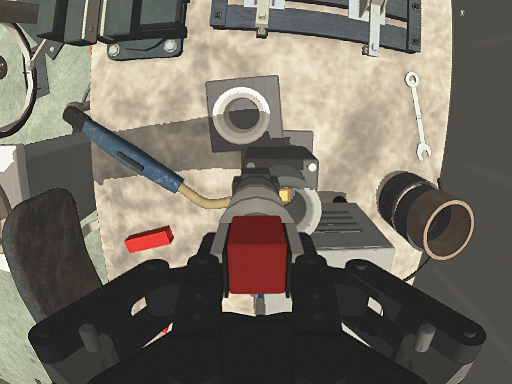

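```bash
python3 - <<'E'
from seg import *
from scipy.optimize import least_squares
s=load('w2')
def circ(pts,z,n):
    uv=[(290+(x+.5)/5-.5,130+(y+.5)/4.6-.5) for x,y in pts]
    q=onz(s,uv,z)[:,:2]
    r=least_squares(lambda p:np.hypot(q[:,0]-p[0],q[:,1]-p[1])-p[2],[.67,.13,.03]); print(n,z,np.round(r.x,4),np.round(r.fun*1000,1))
out=[(165,330),(168,290),(245,120),(320,78),(430,58),(530,80),(605,150),(650,215),(668,290),(655,370),(605,460),(540,515),(480,540)]
circ(out,.19,'outer')
circ([(240,270),(258,220),(300,170),(360,135),(440,118),(520,140),(585,190),(620,240)],.19,'flare')
nut=[(280,215),(337,172),(362,235),(298,265)]
for z in(.138,): print(np.round(onz(s,[(290+x/5,130+y/4.6) for x,y in nut],z)*1000,1))
rc=[(241,116)]
E
```

```text
outer 0.19 [0.6716 0.1297 0.0357] [-1.7 -1.3  2.1  1.6  0.7 -0.1 -2.1 -1.2 -0.   0.4  1.   0.8 -0.1]
flare 0.19 [0.6725 0.1302 0.0275] [-0.7  0.2  0.6  0.3  0.2 -0.8 -0.6  0.8]
[[668.3 133.7 138. ]
 [679.4 137.5 138. ]
 [680.2 125.3 138. ]
 [668.5 124.1 138. ]]
```

```bash
python3 -m crank '[{"xyz":[1.2,-1.6,0],"angular":[0.3,-0.5,0.2],"fingers":1},{"xyz":[1.2,-1.6,0],"angular":[0.3,-0.5,0],"fingers":1},{"xyz":[0,0,0],"angular":[0,0,0],"fingers":1},{"xyz":[0,0,0],"angular":[0,0,0],"fingers":1}]' |head -1
python3 -c "
from h import *
st()"
```

```text
time_s: 6.5
t 6.5 tcp [0.6745 0.1273 0.4873] grasp [0.6749 0.1272 0.3323] zax [ 0.003 -0.001 -1.   ] jawyaw 3.0 F [ 0.6 -0.  -2.5] T [0.03 0.   0.  ] w 0.0249 j7 -0.03
```

```bash
cat > s.sh <<'E'
python3 -c "
from h import *
st()"
E
python3 -m crank '[{"xyz":[-0.2,0.3,-0.5],"angular":[0,0,0],"fingers":1},{"xyz":[0,0,-1],"angular":[0,0,0],"fingers":1},{"xyz":[0,0,0],"angular":[0,0,0],"fingers":1}]' >/dev/null; sh s.sh
python3 -m crank '[{"xyz":[0,0,-1],"angular":[0,0,0],"fingers":1},{"xyz":[0,0,-1],"angular":[0,0,0],"fingers":1},{"xyz":[0,0,0],"angular":[0,0,0],"fingers":1}]' >/dev/null; sh s.sh
python3 -m crank '[{"xyz":[0,0,-1],"angular":[0,0,0],"fingers":1},{"xyz":[0,0,-1],"angular":[0,0,0],"fingers":1},{"xyz":[0,0,0],"angular":[0,0,0],"fingers":1}]' >/dev/null; sh s.sh
```

```text
t 6.88 tcp [0.6718 0.132  0.4709] grasp [0.672  0.132  0.3159] zax [ 0.001  0.    -1.   ] jawyaw 3.2 F [-0.5 -0.3 -3.6] T [-0.05 -0.05 -0.  ] w 0.0254 j7 -0.03
t 7.25 tcp [0.6715 0.1327 0.449 ] grasp [0.6715 0.1327 0.294 ] zax [ 0.  0. -1.] jawyaw 3.2 F [ 0.4  0.3 -3.9] T [-0.03  0.01 -0.01] w 0.0249 j7 -0.03
t 7.62 tcp [0.6715 0.1326 0.4275] grasp [0.6714 0.1326 0.2725] zax [-0.  0. -1.] jawyaw 3.2 F [-0.7  0.  -3.4] T [ 0.01 -0.01 -0.02] w 0.025 j7 -0.03
```

```bash

python3 -m crank '[{"xyz":[0.1,-0.2,-0.5],"angular":[0,0,0],"fingers":1},{"xyz":[0,0,-0.4],"angular":[0,0,0],"fingers":1},{"xyz":[0,0,0],"angular":[0,0,0],"fingers":1}]' >/dev/null; sh s.sh
python3 -m crank '[{"xyz":[0,0,-0.5],"angular":[0,0,0],"fingers":1},{"xyz":[0,0,0],"angular":[0,0,0],"fingers":1}]' >/dev/null; sh s.sh
python3 -m crank '[{"xyz":[0,0,-0.4],"angular":[0,0,0],"fingers":1},{"xyz":[0,0,0],"angular":[0,0,0],"fingers":1}]' >/dev/null; sh s.sh
```

```text
t 8.0 tcp [0.6727 0.1303 0.4182] grasp [0.6728 0.1303 0.2632] zax [ 0.001  0.    -1.   ] jawyaw 3.2 F [ 0.1  0.4 -3.4] T [ 0.01 -0.01 -0.01] w 0.0251 j7 -0.02
t 8.25 tcp [0.6727 0.1303 0.4132] grasp [0.673  0.1303 0.2582] zax [ 0.001  0.    -1.   ] jawyaw 3.2 F [ 0.2  0.5 -4.3] T [ 0.01  0.04 -0.01] w 0.0249 j7 -0.02
t 8.5 tcp [0.6727 0.1304 0.409 ] grasp [0.673  0.1305 0.254 ] zax [ 0.002  0.    -1.   ] jawyaw 3.2 F [-0.8 -0.5 -3. ] T [0.03 0.03 0.01] w 0.0248 j7 -0.02
```

```bash

python3 -m crank '[{"xyz":[0,0,-0.5],"angular":[0,0,0],"fingers":1},{"xyz":[0,0,0],"angular":[0,0,0],"fingers":1}]' >/dev/null; sh s.sh
python3 -m crank '[{"xyz":[0,0,-0.4],"angular":[0,0,0],"fingers":1},{"xyz":[0,0,0],"angular":[0,0,0],"fingers":1}]' >/dev/null; sh s.sh
python3 -m crank '[{"xyz":[0,0,-0.3],"angular":[0,0,0],"fingers":1},{"xyz":[0,0,0],"angular":[0,0,0],"fingers":1}]' >/dev/null; sh s.sh
```

```text
t 8.75 tcp [0.6727 0.1305 0.4037] grasp [0.673  0.1305 0.2487] zax [ 0.002  0.    -1.   ] jawyaw 3.2 F [ 0.4 -0.3 -4.1] T [-0.02 -0.06  0.  ] w 0.025 j7 -0.02
t 9.0 tcp [0.6727 0.1305 0.3994] grasp [0.6729 0.1305 0.2444] zax [ 0.002  0.    -1.   ] jawyaw 3.2 F [-0.1  0.8 -3. ] T [-0.02  0.01  0.03] w 0.0251 j7 -0.02
t 9.25 tcp [0.6727 0.1305 0.3962] grasp [0.673  0.1305 0.2412] zax [ 0.002  0.    -1.   ] jawyaw 3.2 F [ 1.1  0.  -3.6] T [-0.01  0.03 -0.01] w 0.025 j7 -0.02
```

```bash

python3 -m crank '[{"xyz":[0,0,0],"angular":[0,0,8],"fingers":1},{"xyz":[0,0,0],"angular":[0,0,8],"fingers":1},{"xyz":[0,0,0],"angular":[0,0,8],"fingers":1},{"xyz":[0,0,0],"angular":[0,0,8],"fingers":1}]' >/dev/null; sh s.sh
python3 -m crank '[{"xyz":[0,0,0],"angular":[0,0,8],"fingers":1},{"xyz":[0,0,0],"angular":[0,0,8],"fingers":1},{"xyz":[0,0,0],"angular":[0,0,8],"fingers":1},{"xyz":[0,0,0],"angular":[0,0,8],"fingers":1},{"xyz":[0,0,0],"angular":[0,0,8],"fingers":1}]' >/dev/null; sh s.sh
python3 -c "
from h import *
print(np.round(arm.get_obs()['joint_positions'],2))"
```

```text
t 9.75 tcp [0.6727 0.1314 0.3963] grasp [0.6729 0.132  0.2413] zax [ 0.001  0.004 -1.   ] jawyaw 36.2 F [ 0.5 -0.3 -3.8] T [ 0.11  0.09 -0.3 ] w 0.0248 j7 0.52
t 10.38 tcp [0.6726 0.1309 0.3964] grasp [0.6721 0.1315 0.2414] zax [-0.003  0.004 -1.   ] jawyaw 77.2 F [ 0.1 -0.2 -3.3] T [ 0.1   0.05 -0.27] w 0.0248 j7 1.18
[-0.29  0.61  0.14  1.09 -0.08  1.45  1.18]
```

```bash

python3 -m crank '[{"xyz":[0,0,0],"angular":[0,0,8],"fingers":1},{"xyz":[0,0,0],"angular":[0,0,8],"fingers":1},{"xyz":[0,0,0],"angular":[0,0,8],"fingers":1},{"xyz":[0,0,0],"angular":[0,0,8],"fingers":1},{"xyz":[0,0,0],"angular":[0,0,8],"fingers":1},{"xyz":[0,0,0],"angular":[0,0,8],"fingers":1},{"xyz":[0,0,0],"angular":[0,0,8],"fingers":1}]' >/dev/null; sh s.sh
python3 -m crank '[{"xyz":[0,0,0],"angular":[0,0,4],"fingers":1},{"xyz":[0,0,0],"angular":[0,0,0],"fingers":1}]' >/dev/null; sh s.sh
python3 -m crank '[{"xyz":[0,0,0],"angular":[0,0,3],"fingers":1},{"xyz":[0,0,0],"angular":[0,0,0],"fingers":1}]' >/dev/null; sh s.sh
python3 -m crank '[{"xyz":[0,0,0],"angular":[0,0,2],"fingers":1},{"xyz":[0,0,0],"angular":[0,0,0],"fingers":1}]' >/dev/null; sh s.sh
```

```text
t 11.25 tcp [0.6727 0.13   0.3963] grasp [0.6717 0.1302 0.2413] zax [-0.006  0.001 -1.   ] jawyaw 134.6 F [-0.6  1.5 -2.9] T [ 0.19  0.02 -0.23] w 0.0246 j7 2.11
t 11.5 tcp [0.6728 0.1297 0.3963] grasp [0.6717 0.13   0.2413] zax [-0.007  0.002 -1.   ] jawyaw 138.6 F [-0.3 -0.1 -3.7] T [ 0.18 -0.08 -0.13] w 0.0247 j7 2.18
t 11.75 tcp [0.6728 0.1296 0.3963] grasp [0.6718 0.1299 0.2413] zax [-0.007  0.002 -1.   ] jawyaw 141.5 F [ 0.2  0.9 -3.9] T [ 0.16  0.03 -0.16] w 0.0251 j7 2.22
t 12.0 tcp [0.6728 0.1296 0.3963] grasp [0.6718 0.1298 0.2413] zax [-0.007  0.001 -1.   ] jawyaw 143.5 F [ 0.3  0.8 -3.5] T [ 0.21  0.05 -0.16] w 0.0248 j7 2.26
```

```bash

for i in 1 2 3; do python3 -m crank '[{"xyz":[0,0,0],"angular":[0,0,2],"fingers":1},{"xyz":[0,0,0],"angular":[0,0,0],"fingers":1}]' >/dev/null; sh s.sh; done
```

```text
t 12.25 tcp [0.6728 0.1297 0.3963] grasp [0.6718 0.1298 0.2413] zax [-0.007  0.001 -1.   ] jawyaw 145.6 F [-0.   1.1 -3.7] T [ 0.15  0.07 -0.17] w 0.0252 j7 2.29
t 12.5 tcp [0.6729 0.1296 0.3964] grasp [0.6718 0.1298 0.2414] zax [-0.007  0.001 -1.   ] jawyaw 147.7 F [-0.2  1.6 -3.7] T [ 0.15 -0.07 -0.19] w 0.0249 j7 2.33
t 12.75 tcp [0.6729 0.1296 0.3963] grasp [0.6718 0.1298 0.2413] zax [-0.007  0.001 -1.   ] jawyaw 149.9 F [-0.3  0.9 -4.5] T [ 0.18  0.   -0.17] w 0.025 j7 2.36
```

```bash

for i in 1 2 3; do python3 -m crank '[{"xyz":[0,0,0],"angular":[0,0,1.5],"fingers":1},{"xyz":[0,0,0],"angular":[0,0,0],"fingers":1}]' >/dev/null; sh s.sh; done
```

```text
t 13.0 tcp [0.6729 0.1296 0.3964] grasp [0.6719 0.1297 0.2414] zax [-0.007  0.001 -1.   ] jawyaw 151.5 F [-0.2  0.9 -3.4] T [ 0.19 -0.01 -0.14] w 0.0251 j7 2.39
t 13.25 tcp [0.6729 0.1295 0.3963] grasp [0.6719 0.1296 0.2413] zax [-0.007  0.001 -1.   ] jawyaw 153.0 F [-0.4  1.  -3.7] T [ 0.24  0.   -0.4 ] w 0.0251 j7 2.41
t 13.5 tcp [0.673  0.1294 0.3964] grasp [0.6719 0.1295 0.2414] zax [-0.007  0.001 -1.   ] jawyaw 154.5 F [ 0.9  1.1 -2.9] T [ 0.35  0.05 -0.63] w 0.0251 j7 2.44
```

```bash

python3 -m crank '[{"xyz":[0,0,0],"angular":[0,0,-4],"fingers":1},{"xyz":[0,0,0],"angular":[0,0,0],"fingers":1},{"xyz":[0,0,0],"angular":[0,0,0],"fingers":0},{"xyz":[0,0,0],"angular":[0,0,0],"fingers":0},{"xyz":[0,0,0],"angular":[0,0,0],"fingers":0},{"xyz":[0,0,0],"angular":[0,0,0],"fingers":0},{"xyz":[0,0,0],"angular":[0,0,0],"fingers":0},{"xyz":[0,0,0],"angular":[0,0,0],"fingers":0}]' >/dev/null; sh s.sh
python3 -m crank '[{"xyz":[0,0,2],"angular":[0,0,0],"fingers":0},{"xyz":[0,0,5],"angular":[0,0,0],"fingers":0},{"xyz":[-2,0,4],"angular":[0,0,-9],"fingers":0},{"xyz":[-4,-2,0],"angular":[0,0,-10],"fingers":0},{"xyz":[-4,-3,0],"angular":[0,0,-10],"fingers":0},{"xyz":[0,-3,0],"angular":[0,0,-10],"fingers":0},{"xyz":[0,-3,0],"angular":[0,0,-10],"fingers":0},{"xyz":[0,-3,0],"angular":[0,0,-10],"fingers":0},{"xyz":[0,-3,0],"angular":[0,0,-10],"fingers":0},{"xyz":[0,0,0],"angular":[0,0,-10],"fingers":0},{"xyz":[0,0,0],"angular":[0,0,-10],"fingers":0},{"xyz":[0,0,0],"angular":[0,0,-10],"fingers":0}]' >/dev/null; sh s.sh
python3 -m crank '[{"xyz":[0,0,0],"angular":[0,0,-10],"fingers":0},{"xyz":[0,0,0],"angular":[0,0,-10],"fingers":0},{"xyz":[0,0,0],"angular":[0,0,-10],"fingers":0},{"xyz":[0,0,0],"angular":[0,0,-10],"fingers":0},{"xyz":[0,0,0],"angular":[0,0,-8],"fingers":0},{"xyz":[0,0,0],"angular":[0,0,0],"fingers":0},{"xyz":[0,0,0],"angular":[0,0,0],"fingers":0}]' >/dev/null; python3 meas2.py w4.png
```

```text
t 14.5 tcp [0.6735 0.129  0.3997] grasp [0.6735 0.129  0.2447] zax [-0.  0. -1.] jawyaw 150.8 F [-0.1 -0.1  0.2] T [-0.03 -0.03 -0.04] w 0.0852 j7 2.38
t 16.0 tcp [ 0.5676 -0.0465  0.5114] grasp [ 0.5687 -0.0461  0.3564] zax [ 0.007  0.002 -1.   ] jawyaw 48.6 F [-0.   0.2  0.1] T [-0.03 -0.01  0.06] w 0.0854 j7 0.96
t 16.88 tcp [ 0.5672 -0.0459  0.5118] grasp [ 0.5683 -0.0465  0.3569] zax [ 0.007 -0.004 -1.   ] jawyaw -0.8 F [ 0.3  0.9 -0.3] T [ 0.04  0.04 -0.  ] w 0.0859 j7 0.13
```

View pics/w4.png

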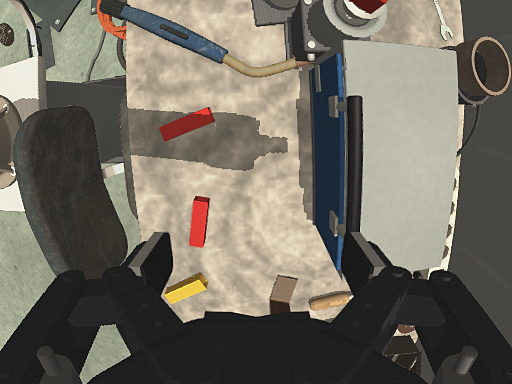

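```bash
python3 - <<'E'
from seg import *
s=load('w3');hsv=cv2.cvtColor(s['color'],cv2.COLOR_RGB2HSV);P=cloud(s)
m=(hsv[:,:,2]<70)&(P[:,:,2]>.215)&(P[:,:,2]<.26)&(abs(P[:,:,0]-.655)<.03)&(abs(P[:,:,1]+.045)<.1)
rects(s,m,.233,'rail')
p=P[m];print(np.round(np.median(p,0),4),np.round(np.percentile(p[:,2],[5,50,95]),4))
for y in(-.1,-.07,-.04,-.01,.02):
    q=p[abs(p[:,1]-y)<.01]; print(y,len(q),np.round(np.median(q,0),4) if len(q) else '')
blue=(hsv[:,:,0]>100)&(hsv[:,:,0]<125)&(hsv[:,:,1]>120)&(P[:,:,2]>.17)&(P[:,:,0]>.6)&(P[:,:,1]<.1);p=P[blue];print('blue',len(p),np.round(np.median(p,0),4),p[:,1].min(),p[:,1].max())
rects(s,(hsv[:,:,0]>18)&(hsv[:,:,0]<34)&(hsv[:,:,1]>130)&(hsv[:,:,2]>170)&(P[:,:,2]<.05)&(P[:,:,2]>.0),.025,'yel')
red=((hsv[:,:,0]<8)|(hsv[:,:,0]>172))&(hsv[:,:,1]>130)&(P[:,:,2]>.005)&(P[:,:,2]<.05);rects(s,red,.025,'red')
E
```

```text
rail px 354 162 A 1860.5 c [656.2 -30.4] [ 14.4 124.7] yaw 92.7
[ 0.6548 -0.0282  0.2358] [0.2308 0.2358 0.2376]
-0.1 20 [ 0.6583 -0.0909  0.2344]
-0.07 289 [ 0.6568 -0.0699  0.236 ]
-0.04 319 [ 0.6552 -0.0402  0.2358]
-0.01 320 [ 0.6536 -0.0098  0.2357]
0.02 313 [0.6517 0.0198 0.2356]
blue 1545 [ 0.6555 -0.0312  0.1891] -0.16066761044951855 0.0807077295980151
yel px 185 291 A 400.0 c [ 430.1 -307.7] [84.7 24.9] yaw 27.8
red px 198 223 A 655.0 c [ 471.3 -165.7] [89.6 26.5] yaw 80.0
red px 186 124 A 763.5 c [461.1  -1.5] [86.5 24.7] yaw 18.9
```

```bash

python3 -m crank '[{"xyz":[4.3,0.2,0],"angular":[0,0,2],"fingers":0},{"xyz":[4.3,0.2,-2],"angular":[0,0,1.8],"fingers":0},{"xyz":[0,0,-4],"angular":[0,0,0],"fingers":0},{"xyz":[0,0,-3],"angular":[0,0,0],"fingers":0},{"xyz":[0,0,0],"angular":[0,0,0],"fingers":0},{"xyz":[0,0,0],"angular":[0,0,0],"fingers":0}]' >/dev/null; sh s.sh
```

```text
t 17.68 tcp [ 0.6555 -0.0421  0.419 ] grasp [ 0.6567 -0.0425  0.264 ] zax [ 0.008 -0.002 -1.   ] jawyaw 3.5 F [0.1 0.1 0.2] T [ 0.03 -0.01  0.01] w 0.0855 j7 0.21
```

```bash

python3 -m crank '[{"xyz":[0,0,-2],"angular":[0,0.4,-0.4],"fingers":0},{"xyz":[0,0,-1],"angular":[0,0,0],"fingers":0},{"xyz":[0,0,0],"angular":[0,0,0],"fingers":1},{"xyz":[0,0,0],"angular":[0,0,0],"fingers":1},{"xyz":[0,0,0],"angular":[0,0,0],"fingers":1},{"xyz":[0,0,0],"angular":[0,0,0],"fingers":1},{"xyz":[0,0,0],"angular":[0,0,0],"fingers":1},{"xyz":[0,0,0],"angular":[0,0,0],"fingers":1},{"xyz":[0,0,0],"angular":[0,0,0],"fingers":1},{"xyz":[0,0,0],"angular":[0,0,0],"fingers":1}]' 40 >/dev/null; sh s.sh
python3 -m crank '[{"xyz":[-1.8,-0.1,-0.1],"angular":[0,0,0],"fingers":1},{"xyz":[-1.8,-0.1,-0.3],"angular":[0,0,0],"fingers":1},{"xyz":[0,0,0],"angular":[0,0,0],"fingers":1}]' >/dev/null; sh s.sh
```

```text
t 18.93 tcp [ 0.6561 -0.0424  0.3916] grasp [ 0.6573 -0.0427  0.2366] zax [ 0.008 -0.002 -1.   ] jawyaw 3.1 F [ 0.1  0.5 -0.5] T [-0.02 -0.06 -0.06] w 0.0124 j7 0.21
t 19.3 tcp [ 0.6231 -0.0438  0.3894] grasp [ 0.6268 -0.0441  0.2344] zax [ 0.024 -0.002 -1.   ] jawyaw 3.2 F [-2.7 -0.7 -0.5] T [-0.02  0.59 -0.07] w 0.0125 j7 0.21
```

```bash

python3 -m crank '[{"xyz":[-1.8,-0.1,-0.4],"angular":[0,0.7,0],"fingers":1},{"xyz":[-1.75,-0.1,-0.55],"angular":[0,0.7,0],"fingers":1},{"xyz":[-1.65,-0.1,-0.7],"angular":[0,0,0],"fingers":1},{"xyz":[-1.55,-0.1,-0.85],"angular":[0,0,0],"fingers":1},{"xyz":[0,0,0],"angular":[0,0,0],"fingers":1}]' >/dev/null; sh s.sh
python3 -m crank '[{"xyz":[-1.5,-0.1,-1],"angular":[0,0.5,0],"fingers":1},{"xyz":[-1.4,-0.1,-1.1],"angular":[0,0,0],"fingers":1},{"xyz":[0,0,0],"angular":[0,0,0],"fingers":1}]' >/dev/null; sh s.sh
```

```text
t 19.93 tcp [ 0.5637 -0.0465  0.3694] grasp [ 0.5688 -0.0469  0.2145] zax [ 0.033 -0.003 -0.999] jawyaw 3.3 F [-2.7 -0.2 -2.3] T [-0.01  0.35 -0.12] w 0.0122 j7 0.22
t 20.3 tcp [ 0.5386 -0.0477  0.3519] grasp [ 0.544  -0.0481  0.197 ] zax [ 0.035 -0.002 -0.999] jawyaw 3.3 F [-1.7 -0.1 -2.3] T [ 0.01  0.52 -0.12] w 0.0124 j7 0.22
```

```bash

python3 -m crank '[{"xyz":[-1.4,-0.1,-1.3],"angular":[0,0.8,0],"fingers":1},{"xyz":[-1.2,-0.1,-1.3],"angular":[0,0.8,0],"fingers":1},{"xyz":[0,0,0],"angular":[0,0,0],"fingers":1}]' >/dev/null; sh s.sh
python3 -m crank '[{"xyz":[-0.5,0,-0.5],"angular":[0,0,0],"fingers":1},{"xyz":[-0.4,0,-0.5],"angular":[0,0,0],"fingers":1},{"xyz":[0,0,0],"angular":[0,0,0],"fingers":1}]' >/dev/null; sh s.sh
```

```text
t 20.68 tcp [ 0.5167 -0.0489  0.3276] grasp [ 0.5195 -0.0492  0.1726] zax [ 0.018 -0.002 -1.   ] jawyaw 3.4 F [ 1.3 -0.7 -3.8] T [ 0.04 -0.18 -0.14] w 0.0121 j7 0.22
t 21.05 tcp [ 0.5123 -0.0491  0.3259] grasp [ 0.518  -0.0493  0.171 ] zax [ 0.036 -0.001 -0.999] jawyaw 3.4 F [ 2.4  0.2 -6.8] T [ 0.15 -0.54 -0.13] w 0.012 j7 0.22
```

```bash

python3 -m crank '[{"xyz":[-0.6,0,-0.6],"angular":[0,0.7,0],"fingers":1},{"xyz":[-0.6,0,-0.6],"angular":[0,0.7,0],"fingers":1},{"xyz":[0,0,0],"angular":[0,0,0],"fingers":1}]' >/dev/null; sh s.sh
```

```text
t 21.43 tcp [ 0.51   -0.0491  0.3257] grasp [ 0.5177 -0.0494  0.1708] zax [ 0.05  -0.002 -0.999] jawyaw 3.5 F [ 0.9 -0.2 -5.4] T [ 0.08  0.05 -0.2 ] w 0.0122 j7 0.22
```

```bash

python3 -m crank '[{"xyz":[0.3,0,0],"angular":[0,0,0],"fingers":1},{"xyz":[0,0,0],"angular":[0,0,0],"fingers":0},{"xyz":[0,0,0],"angular":[0,0,0],"fingers":0},{"xyz":[0,0,0],"angular":[0,0,0],"fingers":0},{"xyz":[0,0,0],"angular":[0,0,0],"fingers":0},{"xyz":[0,0,3],"angular":[0,1,0],"fingers":0},{"xyz":[0,0,5],"angular":[0,1,0],"fingers":0},{"xyz":[-4,-2,4],"angular":[0,0.8,0],"fingers":0},{"xyz":[-5,-4,0],"angular":[0,0,0],"fingers":0},{"xyz":[0,-5,0],"angular":[0,0,0],"fingers":0},{"xyz":[0,-5,0],"angular":[0,0,0],"fingers":0},{"xyz":[0,0,0],"angular":[0,0,0],"fingers":0}]' >/dev/null; python3 meas2.py w5.png
python3 - <<'E'
from seg import *
s=snap('top','top1.png');np.savez('top1.npz',**s)
cv2.imwrite('pics/c4.png',cv2.resize(s['color'][70:270,110:400,::-1],(800,552),interpolation=cv2.INTER_CUBIC))
E
```

```text
t 22.93 tcp [ 0.4126 -0.2134  0.4433] grasp [ 0.4089 -0.2139  0.2884] zax [-0.024 -0.004 -1.   ] jawyaw 3.6 F [-0.   0.4 -0.1] T [0.08 0.01 0.03] w 0.0859 j7 0.56
```

View pics/c4.png

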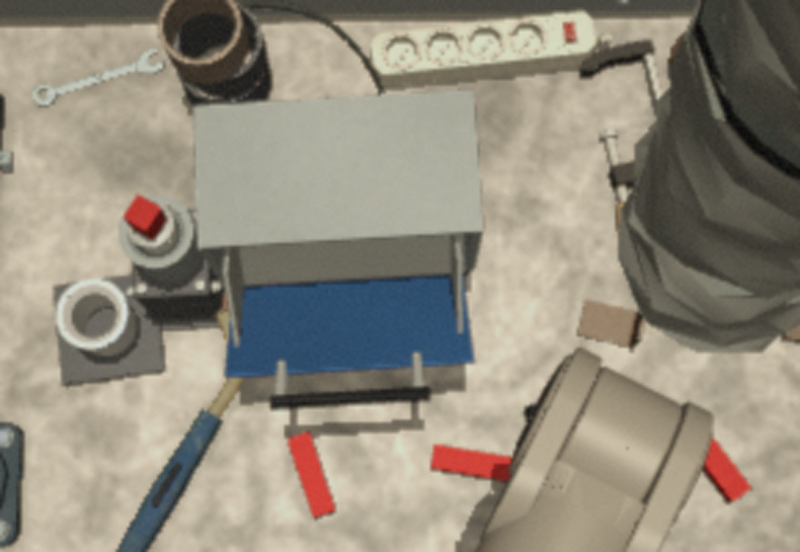

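```bash

python3 -m crank '[{"xyz":[0,-4,0],"angular":[0,-0.7,-10],"fingers":0},{"xyz":[0,-4,0],"angular":[0,-0.7,-10],"fingers":0},{"xyz":[0,-4,0],"angular":[0,0,-10],"fingers":0},{"xyz":[0,-4,0],"angular":[0,0,-10],"fingers":0},{"xyz":[0,-4,0],"angular":[0,0,-10],"fingers":0},{"xyz":[0,-4,0],"angular":[0,0,-9],"fingers":0},{"xyz":[0,0,0],"angular":[0,0,0],"fingers":0},{"xyz":[0,0,0],"angular":[0,0,0],"fingers":0}]' >/dev/null
cat > off.py <<'E'
from seg import *
o=st();s=snap('wrist','w6.png');np.savez('w6.npz',**s)
hsv=cv2.cvtColor(s['color'],cv2.COLOR_RGB2HSV);P=cloud(s)
zz=(P[:,:,2]>.012)&(P[:,:,2]<.04)
red=((hsv[:,:,0]<8)|(hsv[:,:,0]>172))&(hsv[:,:,1]>130)&zz;rects(s,red,.025,'red')
yel=(hsv[:,:,0]>18)&(hsv[:,:,0]<34)&(hsv[:,:,1]>120)&(hsv[:,:,2]>120)&zz;rects(s,yel,.025,'yel')
E
python3 off.py
```

```text
t 24.02 tcp [ 0.4258 -0.4395  0.4388] grasp [ 0.4275 -0.4375  0.2838] zax [ 0.011  0.013 -1.   ] jawyaw -54.8 F [-0.3  0.7  0.6] T [0.03 0.02 0.  ] w 0.0853 j7 0.07
red px 264 129 A 1176.0 c [ 468.3 -419.3] [83.5 24.5] yaw 35.2
red px 119 32 A 859.0 c [ 470.9 -171.7] [90.3 26.2] yaw 79.1
red px 45 11 A 329.0 c [439.9 -16. ] [40.8 37.9] yaw 19.2
yel px 179 106 A 1059.0 c [ 430.2 -308.9] [84.4 25.2] yaw 28.1
```

```bash

python3 -m crank '[{"xyz":[2.1,1,-5],"angular":[-0.4,0.3,0],"fingers":0},{"xyz":[2.1,1,-5],"angular":[-0.3,0.3,0],"fingers":0},{"xyz":[0,0,-5],"angular":[0,0,0],"fingers":0},{"xyz":[0,0,-4],"angular":[0,0,0],"fingers":0},{"xyz":[0,0,0],"angular":[0,0,0],"fingers":0},{"xyz":[0,0,0],"angular":[0,0,0],"fingers":0}]' >/dev/null;sh s.sh
```

```text
t 24.82 tcp [ 0.4745 -0.4082  0.2488] grasp [ 0.4764 -0.4077  0.0938] zax [ 0.012  0.004 -1.   ] jawyaw -53.6 F [0.6 0.1 0.7] T [-0.03  0.01  0.01] w 0.0851 j7 0.09
```

```bash

python3 -m crank '[{"xyz":[-0.5,-0.9,-2],"angular":[-0.2,0.6,-1],"fingers":0},{"xyz":[0,0,-2],"angular":[0,0,0],"fingers":0},{"xyz":[0,0,-1.5],"angular":[0,0,0],"fingers":0},{"xyz":[0,0,0],"angular":[0,0,0],"fingers":0},{"xyz":[0,0,0],"angular":[0,0,0],"fingers":0}]' >/dev/null;sh s.sh
```

```text
t 25.45 tcp [ 0.4697 -0.4194  0.194 ] grasp [ 0.4707 -0.4201  0.039 ] zax [ 0.006 -0.005 -1.   ] jawyaw -54.7 F [ 0.4 -0.5 -0.2] T [0.02 0.04 0.02] w 0.0855 j7 0.11
```

```bash

python3 -m crank '[{"xyz":[-0.1,0,-1],"angular":[0.2,0.3,0],"fingers":0},{"xyz":[0,0,-0.3],"angular":[0,0,0],"fingers":0},{"xyz":[0,0,0],"angular":[0,0,0],"fingers":1},{"xyz":[0,0,0],"angular":[0,0,0],"fingers":1},{"xyz":[0,0,0],"angular":[0,0,0],"fingers":1},{"xyz":[0,0,0],"angular":[0,0,0],"fingers":1},{"xyz":[0,0,0],"angular":[0,0,0],"fingers":1},{"xyz":[0,0,0],"angular":[0,0,0],"fingers":1},{"xyz":[0,0,0],"angular":[0,0,0],"fingers":1},{"xyz":[0,0,0],"angular":[0,0,0],"fingers":1}]' 60 >/dev/null;sh s.sh
python3 -m crank '[{"xyz":[0,0,3],"angular":[0,0,0],"fingers":1},{"xyz":[0,0,5],"angular":[0,0,0],"fingers":1},{"xyz":[-2,2,5],"angular":[0,0,8],"fingers":1},{"xyz":[-3,5,5],"angular":[0,0,10],"fingers":1},{"xyz":[-1,5,5],"angular":[0,0,10],"fingers":1},{"xyz":[0,5,0],"angular":[0,0,10],"fingers":1},{"xyz":[0,5,0],"angular":[0,0,10],"fingers":1},{"xyz":[0,5,0],"angular":[0,0,10],"fingers":1},{"xyz":[1,5,0],"angular":[0,0,0],"fingers":1},{"xyz":[0,0,0],"angular":[0,0,0],"fingers":1},{"xyz":[0,0,0],"angular":[0,0,0],"fingers":1}]' >/dev/null;sh s.sh
```

```text
t 26.7 tcp [ 0.4693 -0.4197  0.1817] grasp [ 0.4698 -0.4201  0.0267] zax [ 0.003 -0.003 -1.   ] jawyaw -54.7 F [-0.1  0.2 -0.5] T [ 0.04 -0.05 -0.  ] w 0.0221 j7 0.12
t 28.07 tcp [ 0.4203 -0.1069  0.3998] grasp [ 0.4214 -0.1075  0.2448] zax [ 0.007 -0.004 -1.   ] jawyaw 5.1 F [-0.9 -0.9 -0.8] T [-0.01  0.01 -0.01] w 0.0222 j7 0.33
```

```bash

python3 -m crank '[{"xyz":[3,0.5,0.5],"angular":[0,0.3,-2],"fingers":1},{"xyz":[4,0.5,0],"angular":[0,0,0],"fingers":1},{"xyz":[4,0.5,0],"angular":[0,0,0],"fingers":1},{"xyz":[3.5,0,0],"angular":[0,0,0],"fingers":1},{"xyz":[0,0,0],"angular":[0,0,0],"fingers":1},{"xyz":[0,0,0],"angular":[0,0,0],"fingers":1}]' >/dev/null;python3 meas2.py w7.png
```

```text
t 28.82 tcp [ 0.5673 -0.1015  0.4033] grasp [ 0.567  -0.1027  0.2483] zax [-0.002 -0.008 -1.   ] jawyaw 2.0 F [ 0.5 -1.  -1. ] T [ 0.04  0.04 -0.01] w 0.0226 j7 0.32
```

View pics/w7.png

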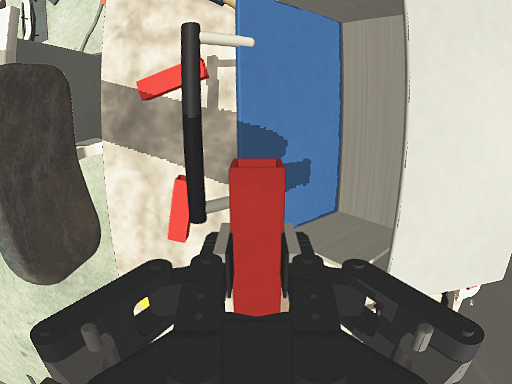

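```bash

python3 -m crank '[{"xyz":[2,1,-2],"angular":[0.4,0,1],"fingers":1},{"xyz":[0,0,-3],"angular":[0,0,0],"fingers":1},{"xyz":[0,0,-2],"angular":[0,0,0],"fingers":1},{"xyz":[0,0,0],"angular":[0,0,0],"fingers":1},{"xyz":[0,0,0],"angular":[0,0,0],"fingers":1}]' >/dev/null;sh s.sh
```

```text
t 29.5 tcp [ 0.5838 -0.0946  0.3353] grasp [ 0.5842 -0.0946  0.1803] zax [ 0.002 -0.    -1.   ] jawyaw 2.7 F [-1.1 -0.4 -0.3] T [ 0.04 -0.03 -0.01] w 0.0225 j7 0.34
```

```bash

python3 -m crank '[{"xyz":[0.3,0.3,-1],"angular":[0,0,0],"fingers":1},{"xyz":[0,0,0],"angular":[0,0,0],"fingers":1}]' >/dev/null;sh s.sh
python3 -m crank '[{"xyz":[0,0,0],"angular":[0,0,0],"fingers":0.45},{"xyz":[0,0,0],"angular":[0,0,0],"fingers":0.45},{"xyz":[0,0,0],"angular":[0,0,0],"fingers":0.45},{"xyz":[0,0,0],"angular":[0,0,0],"fingers":0.45},{"xyz":[0,0,5],"angular":[0,0,0],"fingers":0.45},{"xyz":[-2,0,5],"angular":[0,0,0],"fingers":0.45},{"xyz":[-5,-1,0],"angular":[0,0,0],"fingers":0},{"xyz":[-5,-2,0],"angular":[0,0,0],"fingers":0},{"xyz":[-5,-5,0],"angular":[0,0,-7],"fingers":0},{"xyz":[-2,-5,0],"angular":[0,0,-10],"fingers":0},{"xyz":[0,-5,0],"angular":[0,0,-10],"fingers":0},{"xyz":[0,-5,0],"angular":[0,0,-10],"fingers":0}]' >/dev/null;sh s.sh
python3 -m crank '[{"xyz":[0,-2,0],"angular":[0,0,-10],"fingers":0},{"xyz":[0,0,0],"angular":[0,0,-10],"fingers":0},{"xyz":[0,0,0],"angular":[0,0,-7],"fingers":0},{"xyz":[0,0,0],"angular":[0,0,0],"fingers":0},{"xyz":[0,0,0],"angular":[0,0,0],"fingers":0}]' >/dev/null;python3 off.py
python3 - <<'E'
from seg import *
s=snap('top','top2.png');np.savez('top2.npz',**s)
cv2.imwrite('pics/c5.png',cv2.resize(s['color'][70:270,110:400,::-1],(800,552),interpolation=cv2.INTER_CUBIC))
E
```

```text
t 29.75 tcp [ 0.5872 -0.0916  0.3266] grasp [ 0.588  -0.0916  0.1716] zax [ 0.005 -0.    -1.   ] jawyaw 2.7 F [-0.1 -0.1 -1.6] T [ 0.   -0.03 -0.03] w 0.0228 j7 0.34
t 31.25 tcp [ 0.398  -0.3167  0.4324] grasp [ 0.4004 -0.3176  0.2774] zax [ 0.015 -0.006 -1.   ] jawyaw -34.8 F [0.7 0.2 0. ] T [-0.01 -0.02  0.01] w 0.0854 j7 0.19
t 31.88 tcp [ 0.3949 -0.3428  0.4331] grasp [ 0.3963 -0.3454  0.2782] zax [ 0.009 -0.017 -1.   ] jawyaw -63.2 F [-0.1 -0.2 -0.6] T [0.   0.06 0.02] w 0.0854 j7 -0.23
red px 158 53 A 1042.0 c [ 469.8 -170.5] [88.  24.5] yaw 79.8
red px 65 26 A 848.0 c [459.7  -7.7] [83.7 34.8] yaw 19.1
yel px 239 123 A 1192.0 c [ 430.5 -308.6] [83.7 24.6] yaw 27.8
```

View pics/c5.png

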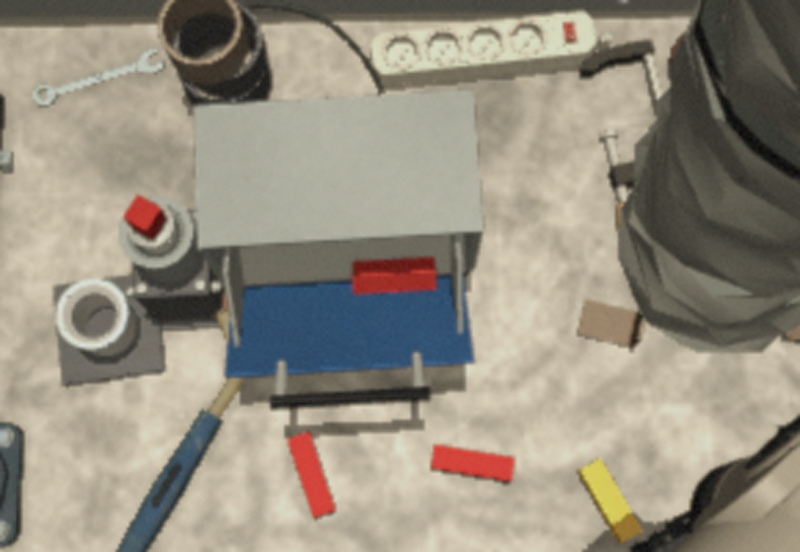

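```bash

python3 -m crank '[{"xyz":[1.7,1.6,-5],"angular":[0.5,0.3,1],"fingers":0},{"xyz":[1.6,1.6,-5],"angular":[0.5,0.2,0],"fingers":0},{"xyz":[0,0,-4],"angular":[0,0,0],"fingers":0},{"xyz":[0,0,-3],"angular":[0,0,0],"fingers":0},{"xyz":[0,0,0],"angular":[0,0,0],"fingers":0},{"xyz":[0,0,0],"angular":[0,0,0],"fingers":0}]' >/dev/null;sh s.sh
```

```text
t 32.73 tcp [ 0.43   -0.3094  0.2616] grasp [ 0.4312 -0.3096  0.1066] zax [ 0.008 -0.001 -1.   ] jawyaw -61.8 F [ 0.4 -1.   0.1] T [ 0.02 -0.01 -0.01] w 0.0852 j7 -0.17
```

```bash

python3 -m crank '[{"xyz":[0,0.1,-3],"angular":[0,0.4,-0.4],"fingers":0},{"xyz":[0,0,-3],"angular":[0,0,0],"fingers":0},{"xyz":[0,0,-1],"angular":[0,0,0],"fingers":0},{"xyz":[0,0,0],"angular":[0,0,0],"fingers":0},{"xyz":[0,0,0],"angular":[0,0,0],"fingers":0}]' >/dev/null;sh s.sh
python3 -m crank '[{"xyz":[0,0,-0.5],"angular":[0,0,0],"fingers":0},{"xyz":[0,0,0],"angular":[0,0,0],"fingers":0}]' >/dev/null;sh s.sh
```

```text
t 33.35 tcp [ 0.4339 -0.312   0.1991] grasp [ 0.4365 -0.3136  0.0441] zax [ 0.017 -0.01  -1.   ] jawyaw -62.1 F [0.4 0.1 0. ] T [0.01 0.   0.01] w 0.0855 j7 -0.12
t 33.6 tcp [ 0.4345 -0.3126  0.1956] grasp [ 0.4376 -0.3145  0.0406] zax [ 0.02  -0.012 -1.   ] jawyaw -62.1 F [-0.3 -0.1 -0.1] T [ 0.01 -0.01 -0.02] w 0.0855 j7 -0.11
```

```bash

python3 -m crank '[{"xyz":[-0.4,0.4,-0.5],"angular":[0.7,1.1,0],"fingers":0},{"xyz":[0,0,0],"angular":[0,0,0],"fingers":0},{"xyz":[0,0,-0.9],"angular":[0,0,0],"fingers":0},{"xyz":[0,0,0],"angular":[0,0,0],"fingers":0}]' >/dev/null;sh s.sh
```

```text
t 34.1 tcp [ 0.4302 -0.308   0.1805] grasp [ 0.43   -0.3078  0.0255] zax [-0.001  0.001 -1.   ] jawyaw -62.1 F [-0.3  0.1  1.2] T [-0.   -0.01  0.03] w 0.0856 j7 -0.11
```

```bash

python3 -m crank '[{"xyz":[0,0,0],"angular":[0,0,0],"fingers":1},{"xyz":[0,0,0],"angular":[0,0,0],"fingers":1},{"xyz":[0,0,0],"angular":[0,0,0],"fingers":1},{"xyz":[0,0,0],"angular":[0,0,0],"fingers":1},{"xyz":[0,0,0],"angular":[0,0,0],"fingers":1},{"xyz":[0,0,0],"angular":[0,0,0],"fingers":1},{"xyz":[0,0,0],"angular":[0,0,0],"fingers":1},{"xyz":[0,0,0],"angular":[0,0,0],"fingers":1},{"xyz":[0,0,3],"angular":[0,0,0],"fingers":1},{"xyz":[0,0,5],"angular":[0,0,0],"fingers":1}]' 60 >/dev/null;sh s.sh
python3 -m crank '[{"xyz":[0,2,5],"angular":[0,0,8],"fingers":1},{"xyz":[-1,5,5],"angular":[0,0,10],"fingers":1},{"xyz":[0,5,5],"angular":[0,0,10],"fingers":1},{"xyz":[0,5,0],"angular":[0,0,10],"fingers":1},{"xyz":[0,5,0],"angular":[0,0,10],"fingers":1},{"xyz":[0,5,0],"angular":[0,0,10],"fingers":1},{"xyz":[4,3,0],"angular":[0,0,7],"fingers":1},{"xyz":[4,0,0],"angular":[0,0,0],"fingers":1},{"xyz":[4,0,0],"angular":[0,0,0],"fingers":1},{"xyz":[3,0,0],"angular":[0,0,0],"fingers":1},{"xyz":[0,0,0],"angular":[0,0,0],"fingers":1},{"xyz":[0,0,0],"angular":[0,0,0],"fingers":1}]' >/dev/null;sh s.sh
```

```text
t 35.35 tcp [ 0.4286 -0.3063  0.2582] grasp [ 0.4271 -0.3053  0.1033] zax [-0.01   0.006 -1.   ] jawyaw -62.1 F [ 0.8 -0.7 -1.1] T [-0.04 -0.08 -0.01] w 0.0225 j7 -0.18
t 36.85 tcp [ 0.5693 -0.0096  0.4009] grasp [ 0.5689 -0.0097  0.2459] zax [-0.002 -0.    -1.   ] jawyaw 5.1 F [-0.5  0.2 -0.2] T [-0.    0.06 -0.03] w 0.0226 j7 0.21
```

```bash

python3 -m crank '[{"xyz":[1.6,0.7,-2],"angular":[0,0,-2],"fingers":1},{"xyz":[0,0,-3],"angular":[0,0,0],"fingers":1},{"xyz":[0,0,-1.5],"angular":[0,0,0],"fingers":1},{"xyz":[0,0,0],"angular":[0,0,0],"fingers":1},{"xyz":[0,0,0],"angular":[0,0,0],"fingers":1}]' >/dev/null;sh s.sh
python3 -m crank '[{"xyz":[0,0,-0.8],"angular":[0,0,0],"fingers":1},{"xyz":[0,0,0],"angular":[0,0,0],"fingers":1}]' >/dev/null;sh s.sh
```

```text
t 37.48 tcp [ 0.5825 -0.0034  0.3371] grasp [ 0.5825 -0.0031  0.1821] zax [-0.     0.002 -1.   ] jawyaw 2.9 F [-0.3  0.4 -0.6] T [-0.04 -0.04 -0.03] w 0.0224 j7 0.19
t 37.73 tcp [ 0.5829 -0.0036  0.3304] grasp [ 0.5833 -0.0033  0.1754] zax [ 0.003  0.002 -1.   ] jawyaw 2.9 F [ 0.   0.5 -0.8] T [ 0.02  0.06 -0.05] w 0.0228 j7 0.19
```

```bash

python3 -m crank '[{"xyz":[0.3,0,-0.4],"angular":[0,0,0],"fingers":1},{"xyz":[0,0,0],"angular":[0,0,0],"fingers":0.45},{"xyz":[0,0,0],"angular":[0,0,0],"fingers":0.45},{"xyz":[0,0,0],"angular":[0,0,0],"fingers":0.45},{"xyz":[0,0,0],"angular":[0,0,0],"fingers":0.45},{"xyz":[0,0,5],"angular":[0,0,0],"fingers":0.45},{"xyz":[-1,0,4],"angular":[0,0,0],"fingers":0.45},{"xyz":[-5,-1,0],"angular":[0,0,0],"fingers":0},{"xyz":[-5,-2,0],"angular":[0,0,0],"fingers":0},{"xyz":[-5,0,0],"angular":[0,0,0],"fingers":0},{"xyz":[0,0,0],"angular":[0,0,0],"fingers":0},{"xyz":[0,0,0],"angular":[0,0,0],"fingers":0}]' >/dev/null;sh s.sh
python3 - <<'E'
from seg import *
s=snap('top','top3.png');t=snap('scene')
a=cv2.resize(s['color'][70:270,110:400,::-1],(580,400),interpolation=cv2.INTER_CUBIC); b=cv2.resize(t['color'][90:390,110:512,::-1],(220,164));
cv2.imwrite('pics/c6.png',a);cv2.imwrite('pics/scene3.png',t['color'][:,:,::-1])
w=snap('wrist');np.savez('w3.npz',**w);P=cloud(w);hsv=cv2.cvtColor(w['color'],cv2.COLOR_RGB2HSV)
m=(hsv[:,:,2]<70)&(P[:,:,2]>.14)&(P[:,:,2]<.2)&(abs(P[:,:,0]-.52)<.03)&(abs(P[:,:,1]+.045)<.09)
p=P[m];print(len(p));rects(w,m,.165,'rail')
for y in(-.1,-.07,-.04,-.01,.02):
    q=p[abs(p[:,1]-y)<.01]; print(y,len(q),np.round(np.median(q,0),4) if len(q) else '')
E
```

```text
t 39.23 tcp [ 0.4223 -0.0346  0.42  ] grasp [ 0.4237 -0.0341  0.265 ] zax [ 0.009  0.003 -1.   ] jawyaw 2.9 F [ 0.7 -0.5 -0.1] T [ 0.02 -0.02  0.02] w 0.0852 j7 0.11
1725
rail px 367 180 A 1602.0 c [514.7 -22.6] [14.7 97.9] yaw 92.6
-0.1 0 
-0.07 95 [ 0.5185 -0.063   0.1654]
-0.04 359 [ 0.5149 -0.04    0.1654]
-0.01 385 [ 0.5137 -0.0097  0.1654]
0.02 327 [0.5125 0.0183 0.1653]
```

View pics/c6.png

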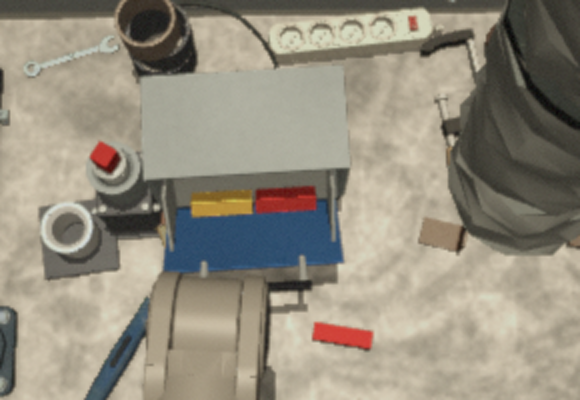

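```bash

python3 -m crank '[{"xyz":[4.5,-0.6,0],"angular":[0,0.4,0],"fingers":0},{"xyz":[4.5,-0.5,0],"angular":[0,0,0],"fingers":0},{"xyz":[0,0,-3],"angular":[0,0,0],"fingers":0},{"xyz":[0,0,-3],"angular":[0,0,0],"fingers":0},{"xyz":[0,0,0],"angular":[0,0,0],"fingers":0},{"xyz":[0,0,0],"angular":[0,0,0],"fingers":0}]' >/dev/null;sh s.sh
```

```text
t 40.12 tcp [ 0.5222 -0.0441  0.3568] grasp [ 0.5224 -0.0445  0.2018] zax [ 0.002 -0.003 -1.   ] jawyaw 3.2 F [ 0.5 -0.4  0.1] T [ 0.   -0.03  0.01] w 0.0855 j7 0.25
```

```bash

python3 -m crank '[{"xyz":[-0.5,-0.4,-2],"angular":[0,0,0],"fingers":0},{"xyz":[0,0,-1],"angular":[0,0,0],"fingers":0},{"xyz":[0,0,0],"angular":[0,0,0],"fingers":1},{"xyz":[0,0,0],"angular":[0,0,0],"fingers":1},{"xyz":[0,0,0],"angular":[0,0,0],"fingers":1},{"xyz":[0,0,0],"angular":[0,0,0],"fingers":1},{"xyz":[0,0,0],"angular":[0,0,0],"fingers":1},{"xyz":[0,0,0],"angular":[0,0,0],"fingers":1},{"xyz":[0,0,0],"angular":[0,0,0],"fingers":1},{"xyz":[0,0,0],"angular":[0,0,0],"fingers":1}]' 40 >/dev/null; sh s.sh
python3 -m crank '[{"xyz":[1.2,0.1,1.35],"angular":[0,0,0],"fingers":1},{"xyz":[1.3,0.1,1.2],"angular":[0,0,0],"fingers":1},{"xyz":[0,0,0],"angular":[0,0,0],"fingers":1}]' >/dev/null; sh s.sh
```

```text
t 41.38 tcp [ 0.5175 -0.0482  0.3321] grasp [ 0.5181 -0.0485  0.1771] zax [ 0.003 -0.002 -1.   ] jawyaw 3.2 F [-0.7 -1.   1. ] T [ 0.05  0.19 -0.06] w 0.0118 j7 0.27
t 41.75 tcp [ 0.5393 -0.0471  0.354 ] grasp [ 0.5372 -0.0476  0.199 ] zax [-0.013 -0.003 -1.   ] jawyaw 3.1 F [-0.8 -0.2  2.9] T [ 0.12  0.24 -0.05] w 0.0115 j7 0.27
```

```bash

python3 -m crank '[{"xyz":[0,0,0],"angular":[0,0,0],"fingers":0.6},{"xyz":[0,0,0],"angular":[0,0,0],"fingers":0.6},{"xyz":[0,0,-0.5],"angular":[0,-0.6,0],"fingers":0.6},{"xyz":[0,0,-0.4],"angular":[0,0,0],"fingers":0.6},{"xyz":[0,0,0],"angular":[0,0,0],"fingers":1},{"xyz":[0,0,0],"angular":[0,0,0],"fingers":1},{"xyz":[0,0,0],"angular":[0,0,0],"fingers":1},{"xyz":[0,0,0],"angular":[0,0,0],"fingers":1},{"xyz":[0,0,0],"angular":[0,0,0],"fingers":1}]' 40 >/dev/null; sh s.sh
python3 -m crank '[{"xyz":[1.4,0.1,1.1],"angular":[0,-0.5,0],"fingers":1},{"xyz":[1.5,0.1,1],"angular":[0,0,0],"fingers":1},{"xyz":[0,0,0],"angular":[0,0,0],"fingers":1}]' >/dev/null; sh s.sh
```

```text
t 42.88 tcp [ 0.5376 -0.047   0.344 ] grasp [ 0.5368 -0.0473  0.189 ] zax [-0.005 -0.002 -1.   ] jawyaw 3.1 F [-1.5  0.3  1.5] T [ 0.07  0.39 -0.04] w 0.012 j7 0.27
t 43.25 tcp [ 0.5611 -0.0461  0.3618] grasp [ 0.5579 -0.0464  0.2069] zax [-0.021 -0.002 -1.   ] jawyaw 3.0 F [0.4 1.1 1.1] T [ 0.08  0.16 -0.06] w 0.012 j7 0.27
```

```bash

python3 -m crank '[{"xyz":[1.5,0.1,0.9],"angular":[0,-0.7,0],"fingers":1},{"xyz":[1.6,0.1,0.75],"angular":[0,-0.5,0],"fingers":1},{"xyz":[1.7,0.1,0.6],"angular":[0,-0.3,0],"fingers":1},{"xyz":[0,0,0],"angular":[0,0,0],"fingers":1}]' >/dev/null; sh s.sh
python3 -m crank '[{"xyz":[1.6,0.1,0.4],"angular":[0,-0.5,0],"fingers":1},{"xyz":[1.6,0.1,0.25],"angular":[0,-0.5,0],"fingers":1},{"xyz":[0,0,0],"angular":[0,0,0],"fingers":1}]' >/dev/null; sh s.sh
```

```text
t 43.75 tcp [ 0.6025 -0.0445  0.3847] grasp [ 0.5993 -0.0445  0.2298] zax [-0.021  0.    -1.   ] jawyaw 2.9 F [ 4.7  0.4 -3.8] T [-0.04 -0.86 -0.05] w 0.0122 j7 0.27
t 44.12 tcp [ 0.6324 -0.0432  0.3925] grasp [ 0.631  -0.043   0.2375] zax [-0.009  0.001 -1.   ] jawyaw 2.9 F [ 2.6 -0.5 -0.4] T [ 0.01 -0.33 -0.01] w 0.0122 j7 0.26
```

```bash

python3 -m crank '[{"xyz":[1.4,0.1,0.1],"angular":[0,-0.5,0],"fingers":1},{"xyz":[1.2,0,0],"angular":[0,0,0],"fingers":1},{"xyz":[0,0,0],"angular":[0,0,0],"fingers":1}]' >/dev/null; sh s.sh
python3 -m crank '[{"xyz":[0.6,0,0],"angular":[0,0,0],"fingers":1},{"xyz":[0.4,0,0],"angular":[0,0,0],"fingers":1},{"xyz":[0,0,0],"angular":[0,0,0],"fingers":1}]' >/dev/null; sh s.sh
python3 -m crank '[{"xyz":[0.6,0,0],"angular":[0,0,0],"fingers":1},{"xyz":[0.4,0,0],"angular":[0,0,0],"fingers":1},{"xyz":[0,0,0],"angular":[0,0,0],"fingers":1}]' >/dev/null; sh s.sh
```

```text
t 44.5 tcp [ 0.6568 -0.0422  0.394 ] grasp [ 0.6561 -0.0419  0.239 ] zax [-0.004  0.002 -1.   ] jawyaw 2.8 F [ 2.7 -0.2  0.6] T [-0.14 -0.2   0.02] w 0.0122 j7 0.26
t 44.88 tcp [ 0.6616 -0.0425  0.3943] grasp [ 0.658  -0.0417  0.2393] zax [-0.023  0.005 -1.   ] jawyaw 2.8 F [ 2.4 -0.2  0.3] T [ 0.02 -0.41 -0.03] w 0.0124 j7 0.26
t 45.25 tcp [ 0.6655 -0.0431  0.3941] grasp [ 0.6583 -0.0418  0.2393] zax [-0.047  0.008 -0.999] jawyaw 2.7 F [ 0.2 -0.   0.7] T [-0.03 -0.42  0.04] w 0.0119 j7 0.26
```

```bash

python3 -m crank '[{"xyz":[0,0,0],"angular":[0,-2,0],"fingers":1},{"xyz":[0,0,0],"angular":[0,-2,0],"fingers":1},{"xyz":[0,0,0],"angular":[0,0,0],"fingers":1}]' >/dev/null; sh s.sh
python3 -m crank '[{"xyz":[-0.4,0,0],"angular":[0,-1,0],"fingers":1},{"xyz":[0,0,0],"angular":[0,0,0],"fingers":1}]' >/dev/null; sh s.sh
```

```text
t 45.62 tcp [ 0.6582 -0.0436  0.3943] grasp [ 0.6577 -0.0418  0.2393] zax [-0.003  0.012 -1.   ] jawyaw 2.6 F [ 3.   0.2 -0.6] T [-0.15 -0.62 -0.01] w 0.0125 j7 0.26
t 45.88 tcp [ 0.6546 -0.0436  0.3942] grasp [ 0.6574 -0.0419  0.2393] zax [ 0.018  0.011 -1.   ] jawyaw 2.6 F [-2.7  0.7  3.5] T [-0.07  0.89  0.03] w 0.0125 j7 0.27
```

```bash

python3 -m crank '[{"xyz":[0,0,0],"angular":[0,0,0],"fingers":0},{"xyz":[0,0,0],"angular":[0,0,0],"fingers":0},{"xyz":[0,0,0],"angular":[0,0,0],"fingers":0},{"xyz":[0,0,0],"angular":[0,0,0],"fingers":0},{"xyz":[0,0,3],"angular":[0,1,0],"fingers":0},{"xyz":[-1,0,4],"angular":[0,0,0],"fingers":0},{"xyz":[-2,0,4],"angular":[-0.5,0,0],"fingers":0},{"xyz":[-2,2.5,0],"angular":[0,0,0],"fingers":0},{"xyz":[0,3,0],"angular":[0,0,0],"fingers":0},{"xyz":[0,0,0],"angular":[0,0,0],"fingers":0},{"xyz":[0,0,0],"angular":[0,0,0],"fingers":0}]' >/dev/null
python3 meas2.py w8.png; python3 - <<'E'
from seg import *
s=load('w3');hsv=cv2.cvtColor(s['color'],cv2.COLOR_RGB2HSV);P=cloud(s)
m=(hsv[:,:,2]<70)&(P[:,:,2]>.215)&(P[:,:,2]<.26)&(abs(P[:,:,0]-.655)<.03)&(abs(P[:,:,1]+.045)<.1)
p=P[m]
for y in(-.07,-.04,-.01,.02):
    q=p[abs(p[:,1]-y)<.01]; print(y,len(q),np.round(np.median(q,0),4) if len(q) else '')
red=((hsv[:,:,0]<8)|(hsv[:,:,0]>172))&(hsv[:,:,1]>130)&(P[:,:,2]>.15)
for t in(70,180,200): rects(s,red&(hsv[:,:,2]>t),.252,'head%d'%t)
print(np.percentile(P[red][:,2],[5,50,95]))
E
```

```text
t 47.25 tcp [0.6039 0.011  0.5051] grasp [0.604  0.011  0.3501] zax [ 0.001  0.    -1.   ] jawyaw 2.4 F [-0.1  0.4 -0.5] T [-0.06 -0.01  0.02] w 0.0857 j7 0.14
-0.07 238 [ 0.6571 -0.0697  0.2361]
-0.04 280 [ 0.656  -0.0397  0.236 ]
-0.01 321 [ 0.6545 -0.0101  0.2361]
0.02 351 [0.6533 0.02   0.2361]
head70 px 348 51 A 1273.0 c [668.9 127.2] [34.2 28.1] yaw 58.9
head180 px 353 48 A 796.0 c [672.7 130.6] [24.  24.3] yaw 149.4
head200 px 353 48 A 730.5 c [672.8 130.7] [23.1 23. ] yaw 59.7
[0.22527317 0.25174344 0.2534185 ]
```

View pics/w8.png

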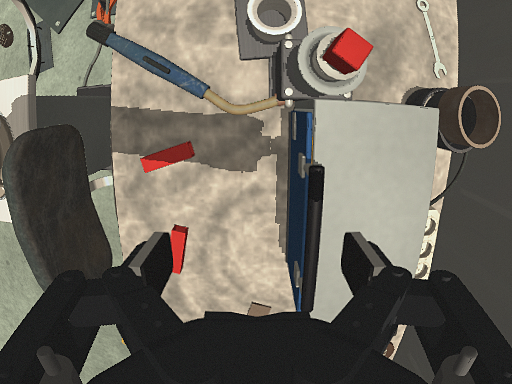

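```bash

python3 -m crank '[{"xyz":[0,3,0],"angular":[0,0,9.5],"fingers":0},{"xyz":[1,3,0],"angular":[0,0,9.5],"fingers":0},{"xyz":[2,3,0],"angular":[0,0,9.5],"fingers":0},{"xyz":[2,2.5,0],"angular":[0,0,9.5],"fingers":0},{"xyz":[1.5,0,0],"angular":[0,0,9.5],"fingers":0},{"xyz":[0,0,0],"angular":[0,0,9.5],"fingers":0},{"xyz":[0,0,0],"angular":[0,0,0],"fingers":0},{"xyz":[0,0,0],"angular":[0,0,0],"fingers":0}]' >/dev/null;sh s.sh
```

```text
t 48.3 tcp [0.6735 0.1182 0.5011] grasp [0.6733 0.1175 0.3461] zax [-0.001 -0.005 -1.   ] jawyaw 60.0 F [-0.   0.2  0.3] T [ 0.01  0.01 -0.01] w 0.0855 j7 0.93
```

```bash

python3 -m crank '[{"xyz":[-0.1,1.2,0],"angular":[0.3,0,-0.4],"fingers":0},{"xyz":[0,0,-2],"angular":[0,0,0],"fingers":0},{"xyz":[0,0,0],"angular":[0,0,0],"fingers":0}]' >/dev/null;sh s.sh
python3 -m crank '[{"xyz":[0,0,-3],"angular":[0,0,0],"fingers":0},{"xyz":[0,0,-2],"angular":[0,0,0],"fingers":0},{"xyz":[0,0,0],"angular":[0,0,0],"fingers":0}]' >/dev/null;sh s.sh
```

```text
t 48.67 tcp [0.672  0.1316 0.4814] grasp [0.672  0.1319 0.3264] zax [-0.001  0.002 -1.   ] jawyaw 59.4 F [-0.3  0.4 -0.6] T [ 0.01 -0.04  0.01] w 0.0852 j7 0.9
t 49.05 tcp [0.6718 0.1337 0.4341] grasp [0.6726 0.1345 0.2791] zax [ 0.005  0.005 -1.   ] jawyaw 59.4 F [ 0.7 -0.8 -0.2] T [0.   0.03 0.07] w 0.0853 j7 0.91
```

```bash

python3 -m crank '[{"xyz":[0.1,-0.3,-1.5],"angular":[-0.3,0.3,0],"fingers":0},{"xyz":[0,0,-1.5],"angular":[0,0,0],"fingers":0},{"xyz":[0,0,-0.7],"angular":[0,0,0],"fingers":0},{"xyz":[0,0,0],"angular":[0,0,0],"fingers":0}]' >/dev/null;sh s.sh
python3 -m crank '[{"xyz":[0,0,0],"angular":[0,0,0],"fingers":1},{"xyz":[0,0,0],"angular":[0,0,0],"fingers":1},{"xyz":[0,0,0],"angular":[0,0,0],"fingers":1},{"xyz":[0,0,0],"angular":[0,0,0],"fingers":1},{"xyz":[0,0,0],"angular":[0,0,0],"fingers":1},{"xyz":[0,0,0],"angular":[0,0,0],"fingers":1},{"xyz":[0,0,0],"angular":[0,0,0],"fingers":1},{"xyz":[0,0,0],"angular":[0,0,0],"fingers":1}]' 80 >/dev/null;  sh s.sh
```

```text
t 49.55 tcp [0.6733 0.1308 0.3975] grasp [0.6739 0.1309 0.2425] zax [ 0.004  0.    -1.   ] jawyaw 59.4 F [ 0.1  0.5 -0.4] T [-0.01  0.01 -0.02] w 0.085 j7 0.91
t 50.55 tcp [0.6735 0.1305 0.3991] grasp [0.6744 0.1305 0.2441] zax [ 0.006  0.    -1.   ] jawyaw 59.3 F [-0.2 -0.3  0.5] T [-0.07  0.13 -0.02] w 0.0247 j7 0.91
```

```bash

python3 -m crank '[{"xyz":[0,0,0.1],"angular":[0,0,-8],"fingers":1},{"xyz":[0,0,0],"angular":[0,0,-8],"fingers":1},{"xyz":[0,0,0],"angular":[0,0,-8],"fingers":1},{"xyz":[0,0,0],"angular":[0,0,-8],"fingers":1},{"xyz":[0,0,0],"angular":[0,0,-8],"fingers":1},{"xyz":[0,0,0],"angular":[0,0,-8],"fingers":1}]' >/dev/null; sh s.sh
python3 -m crank '[{"xyz":[0,0,0],"angular":[0,0,-8],"fingers":1},{"xyz":[0,0,0],"angular":[0,0,-8],"fingers":1},{"xyz":[0,0,0],"angular":[0,0,-8],"fingers":1},{"xyz":[0,0,0],"angular":[0,0,-8],"fingers":1},{"xyz":[0,0,0],"angular":[0,0,-8],"fingers":1},{"xyz":[0,0,0],"angular":[0,0,-8],"fingers":1}]' >/dev/null; sh s.sh
python3 -m crank '[{"xyz":[0,0,0],"angular":[0,0,-8],"fingers":1},{"xyz":[0,0,0],"angular":[0,0,-8],"fingers":1},{"xyz":[0,0,0],"angular":[0,0,-8],"fingers":1},{"xyz":[0,0,0],"angular":[0,0,-8],"fingers":1}]' >/dev/null; sh s.sh
```

```text
t 51.3 tcp [0.6734 0.1304 0.3991] grasp [0.6738 0.1296 0.2441] zax [ 0.003 -0.005 -1.   ] jawyaw 10.0 F [-0.1 -0.9  0.1] T [-0.16  0.02  0.38] w 0.0246 j7 0.11
t 52.05 tcp [0.6733 0.1307 0.3992] grasp [0.6729 0.1295 0.2442] zax [-0.003 -0.008 -1.   ] jawyaw -39.3 F [-0.6 -1.2  0.1] T [-0.18  0.    0.23] w 0.0248 j7 -0.68
t 52.55 tcp [0.6733 0.1309 0.3991] grasp [0.6722 0.1299 0.2441] zax [-0.007 -0.007 -1.   ] jawyaw -72.1 F [-0.   0.2 -0.1] T [-0.2   0.02  0.29] w 0.0248 j7 -1.21
```

```bash

python3 -m crank '[{"xyz":[0,0,0],"angular":[0,0,-8],"fingers":1},{"xyz":[0,0,0],"angular":[0,0,-8],"fingers":1},{"xyz":[0,0,0],"angular":[0,0,0],"fingers":1}]' >/dev/null; sh s.sh
for i in 1 2 3 4; do python3 -m crank '[{"xyz":[0,0,0],"angular":[0,0,-2.5],"fingers":1},{"xyz":[0,0,0],"angular":[0,0,0],"fingers":1}]' >/dev/null; sh s.sh; done
```

```text
t 52.92 tcp [0.6734 0.1312 0.3991] grasp [0.6721 0.1302 0.2441] zax [-0.009 -0.006 -1.   ] jawyaw -88.4 F [-0.5 -0.9  0.2] T [-0.15  0.08  0.02] w 0.0249 j7 -1.47
t 53.17 tcp [0.6734 0.1313 0.3991] grasp [0.672  0.1303 0.2441] zax [-0.009 -0.006 -1.   ] jawyaw -90.6 F [-0.  -0.9  0.5] T [-0.19  0.12  0.08] w 0.0248 j7 -1.5
t 53.42 tcp [0.6734 0.1312 0.3991] grasp [0.672  0.1303 0.2441] zax [-0.009 -0.006 -1.   ] jawyaw -92.9 F [-1.8 -0.5  0.1] T [-0.11  0.07  0.07] w 0.0248 j7 -1.54
t 53.67 tcp [0.6734 0.1312 0.3991] grasp [0.672  0.1303 0.2441] zax [-0.009 -0.005 -1.   ] jawyaw -95.2 F [-1.  -0.3 -0. ] T [-0.16  0.03  0.08] w 0.0247 j7 -1.58
t 53.92 tcp [0.6734 0.1312 0.3991] grasp [0.6719 0.1304 0.2441] zax [-0.009 -0.005 -1.   ] jawyaw -97.6 F [-0.4  0.2 -0.2] T [-0.15  0.02  0.17] w 0.025 j7 -1.62
```

```bash

for i in 1 2 3 4; do python3 -m crank '[{"xyz":[0,0,0],"angular":[0,0,-2],"fingers":1},{"xyz":[0,0,0],"angular":[0,0,0],"fingers":1}]' >/dev/null; sh s.sh; done
```

```text
t 54.17 tcp [0.6734 0.1312 0.3991] grasp [0.6719 0.1304 0.2441] zax [-0.01  -0.005 -1.   ] jawyaw -99.6 F [-0.7 -0.8 -0.1] T [-0.25  0.07  0.36] w 0.0246 j7 -1.65
t 54.42 tcp [0.6734 0.1314 0.3991] grasp [0.6719 0.1306 0.2441] zax [-0.01  -0.005 -1.   ] jawyaw -101.5 F [-1.7 -1.  -0.5] T [-0.4  0.1  0.7] w 0.0248 j7 -1.68
t 54.67 tcp [0.6734 0.1315 0.3991] grasp [0.6719 0.1307 0.2441] zax [-0.01  -0.005 -1.   ] jawyaw -103.5 F [-0.3 -1.3  0.3] T [-0.37  0.05  0.96] w 0.0247 j7 -1.71
t 54.92 tcp [0.6734 0.1317 0.3991] grasp [0.6719 0.1309 0.2441] zax [-0.01  -0.005 -1.   ] jawyaw -105.5 F [ 0.3 -0.6 -0. ] T [-0.42  0.1   1.24] w 0.0248 j7 -1.74
```

```bash

python3 -m crank '[{"xyz":[0,0,0],"angular":[0.2,-0.4,6],"fingers":1},{"xyz":[0,0,0],"angular":[0.1,-0.4,6],"fingers":1},{"xyz":[0,0,0],"angular":[0,0,0],"fingers":1}]' >/dev/null; sh s.sh
python3 -m crank '[{"xyz":[0,0,0.5],"angular":[0,0,0],"fingers":1},{"xyz":[0,0,1],"angular":[0,0,0],"fingers":1},{"xyz":[0,0,1],"angular":[0,0,0],"fingers":1},{"xyz":[0,0,0],"angular":[0,0,0],"fingers":1}]' >/dev/null; sh s.sh
```

```text
t 55.3 tcp [0.672  0.13   0.3991] grasp [0.6718 0.1299 0.2441] zax [-0.001 -0.    -1.   ] jawyaw -93.9 F [ 0.3 -0.1 -0.2] T [-0.16  0.11  0.08] w 0.0245 j7 -1.55
t 55.8 tcp [0.6723 0.1306 0.424 ] grasp [0.672  0.1307 0.269 ] zax [-0.002  0.001 -1.   ] jawyaw -94.3 F [ 0.6 -0.2 -2.8] T [-0.01  0.04 -0.06] w 0.0248 j7 -1.57
```

```bash

python3 -m crank '[{"xyz":[0,0,2],"angular":[0,0,0],"fingers":1},{"xyz":[0,0,3],"angular":[0,0,0],"fingers":1},{"xyz":[0,0,3],"angular":[0,0,0],"fingers":1},{"xyz":[0,0,1],"angular":[0,0,0],"fingers":1},{"xyz":[-1.5,2.5,0],"angular":[0,0,0],"fingers":1},{"xyz":[-1.5,2.5,0],"angular":[0,0,0],"fingers":1},{"xyz":[-1.5,2.5,0],"angular":[0,0,0],"fingers":1},{"xyz":[0,0,0],"angular":[0,0,0],"fingers":1},{"xyz":[0,0,0],"angular":[0,0,0],"fingers":1}]' >/dev/null; python3 meas2.py w9.png
python3 - <<'E'
from seg import *
s=load('w3');P=cloud(s)
t=snap('top','top4.png');Q=cloud(t)
rim=(abs(P[:,:,2]-.082)<.01)&(P[:,:,1]>.15)&(P[:,:,0]<.68)&(P[:,:,0]>.56);rects(s,rim,.082,'rim')
cv2.imwrite('pics/c7.png',np.hstack([cv2.resize(s['color'][:,:,::-1],(400,300)),cv2.resize(t['color'][100:220,120:280,::-1],(400,300),interpolation=cv2.INTER_CUBIC)]))
E
```

```text
t 56.92 tcp [0.6263 0.2079 0.5107] grasp [0.6247 0.208  0.3557] zax [-0.01   0.001 -1.   ] jawyaw -94.5 F [ 0.3  0.3 -3. ] T [-0.06 -0.02  0.06] w 0.0248 j7 -1.73
rim px 112 158 A 267.0 c [641.5 421.4] [16.6 52.1] yaw 92.2
rim px 145 155 A 161.5 c [640.5 365.9] [29.5 15.9] yaw 84.1
rim px 29 181 A 411.5 c [618.5 604.7] [ 23.9 128.3] yaw 166.7
rim px 174 151 A 73.0 c [641.  322.7] [16.2 14.1] yaw 84.0
rim px 251 151 A 759.5 c [627.6 215.8] [54.3 71.9] yaw 93.6
```

View pics/c7.png

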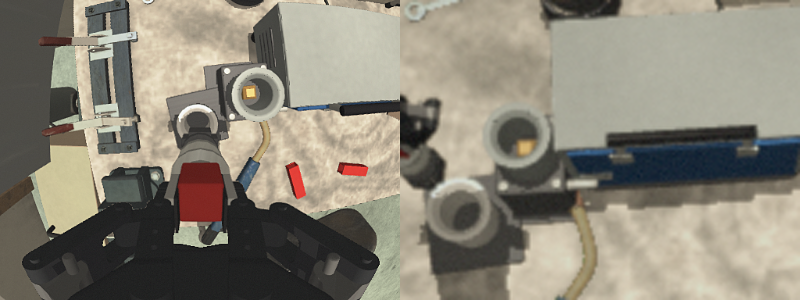

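```bash

python3 -m crank '[{"xyz":[-0.6,0.7,0],"angular":[0,-0.6,0],"fingers":1},{"xyz":[0,0,-3],"angular":[0,0,0],"fingers":1},{"xyz":[0,0,-4],"angular":[0,0,0],"fingers":1},{"xyz":[0,0,-3],"angular":[0,0,0],"fingers":1},{"xyz":[0,0,0],"angular":[0,0,0],"fingers":1},{"xyz":[0,0,0],"angular":[0,0,0],"fingers":1}]' >/dev/null; sh s.sh
```

```text
t 57.77 tcp [0.62   0.2134 0.4105] grasp [0.6209 0.2138 0.2555] zax [ 0.006  0.003 -1.   ] jawyaw -94.7 F [-1.  -0.  -2.9] T [-0.01 -0.03 -0.01] w 0.0249 j7 -1.7
```

```bash

python3 -m crank '[{"xyz":[-0.05,0.15,-2],"angular":[-0.2,0.3,0],"fingers":1},{"xyz":[0,0,-1.5],"angular":[0,0,0],"fingers":1},{"xyz":[0,0,0],"angular":[0,0,0],"fingers":1}]' >/dev/null; sh s.sh
python3 -m crank '[{"xyz":[0,0,-2],"angular":[0,0,0],"fingers":1},{"xyz":[0,0,-1],"angular":[0,0,0],"fingers":1},{"xyz":[0,0,0],"angular":[0,0,0],"fingers":1}]' >/dev/null; sh s.sh
```

```text
t 58.15 tcp [0.62   0.2149 0.3756] grasp [0.6208 0.2149 0.2206] zax [ 0.005  0.    -1.   ] jawyaw -94.7 F [-0.9 -0.2 -2.7] T [-0.    0.05  0.  ] w 0.0247 j7 -1.69
t 58.52 tcp [0.6205 0.2148 0.346 ] grasp [0.6217 0.2149 0.191 ] zax [ 0.007  0.001 -1.   ] jawyaw -94.7 F [-0.3 -0.5 -3.3] T [-0.04  0.02 -0.02] w 0.0248 j7 -1.68
```

```bash

python3 -m crank '[{"xyz":[-0.1,0,-1.5],"angular":[0,0.4,0],"fingers":1},{"xyz":[0,0,-1.2],"angular":[0,0,0],"fingers":1},{"xyz":[0,0,0],"angular":[0,0,0],"fingers":1}]' >/dev/null; sh s.sh
python3 -m crank '[{"xyz":[0,0,-1],"angular":[0,0,0],"fingers":1},{"xyz":[0,0,-0.3],"angular":[0,0,0],"fingers":1},{"xyz":[0,0,0],"angular":[0,0,0],"fingers":1}]' >/dev/null; sh s.sh
python3 -m crank '[{"xyz":[0,0,-0.4],"angular":[0,0,0],"fingers":1},{"xyz":[0,0,0],"angular":[0,0,0],"fingers":1}]' >/dev/null; sh s.sh
```

```text
t 58.9 tcp [0.6198 0.2147 0.3182] grasp [0.6201 0.2149 0.1632] zax [ 0.002  0.001 -1.   ] jawyaw -94.7 F [ 0.6 -0.  -2.9] T [-0.   -0.03  0.04] w 0.0249 j7 -1.66
t 59.27 tcp [0.6201 0.2149 0.3047] grasp [0.6205 0.2152 0.1497] zax [ 0.003  0.002 -1.   ] jawyaw -94.7 F [-0.6  0.2 -2.9] T [0.04 0.03 0.  ] w 0.0246 j7 -1.66
t 59.52 tcp [0.6202 0.2149 0.3008] grasp [0.6207 0.2152 0.1458] zax [ 0.003  0.002 -1.   ] jawyaw -94.7 F [ 0.4  0.3 -3.4] T [ 0.02 -0.03  0.01] w 0.025 j7 -1.65
```

```bash

python3 -m crank '[{"xyz":[0,0,-0.3],"angular":[0,0,0],"fingers":1},{"xyz":[0,0,0],"angular":[0,0,0],"fingers":1}]' >/dev/null; sh s.sh
python3 -m crank '[{"xyz":[0,0,-0.2],"angular":[0,0,0],"fingers":1},{"xyz":[0,0,0],"angular":[0,0,0],"fingers":1}]' >/dev/null; sh s.sh
```

```text
t 59.77 tcp [0.6203 0.2149 0.2979] grasp [0.6209 0.2153 0.1429] zax [ 0.004  0.002 -1.   ] jawyaw -94.7 F [-0.3  0.2 -2.7] T [-0.02 -0.01  0.02] w 0.0243 j7 -1.65
t 60.02 tcp [0.6205 0.2149 0.2963] grasp [0.6213 0.2152 0.1413] zax [ 0.005  0.002 -1.   ] jawyaw -94.7 F [-0.5 -0.1 -3. ] T [-0.02  0.05 -0.01] w 0.0248 j7 -1.65
```

```bash

python3 -m crank '[{"xyz":[-0.05,0,-0.2],"angular":[0,0.2,0],"fingers":1},{"xyz":[0,0,0],"angular":[0,0,0],"fingers":1}]' >/dev/null; sh s.sh
python3 -m crank '[{"xyz":[0,0,0],"angular":[0,0,0],"fingers":0},{"xyz":[0,0,0],"angular":[0,0,0],"fingers":0},{"xyz":[0,0,0],"angular":[0,0,0],"fingers":0},{"xyz":[0,0,0],"angular":[0,0,0],"fingers":0},{"xyz":[0,0,0],"angular":[0,0,0],"fingers":0},{"xyz":[0,0,2],"angular":[0,0,0],"fingers":0},{"xyz":[0,0,5],"angular":[0,0,0],"fingers":0},{"xyz":[0,0,5],"angular":[0,0,0],"fingers":0},{"xyz":[-4,-2,3],"angular":[0,0,0],"fingers":0},{"xyz":[-5,-2,0],"angular":[0,0,0],"fingers":0},{"xyz":[-5,0,0],"angular":[0,0,0],"fingers":0},{"xyz":[0,0,0],"angular":[0,0,0],"fingers":0}]' >/dev/null; sh s.sh
python3 -m crank '[{"xyz":[0,0,0],"angular":[0,0,0],"fingers":0},{"xyz":[0,0,0],"angular":[0,0,0],"fingers":0}]' >/dev/null; python3 - <<'E'
from seg import *
t=snap('top','top5.png');w=snap('wrist','w10.png');np.savez('w3.npz',**w);c=snap('scene')
cv2.imwrite('pics/c8.png',np.hstack([cv2.resize(c['color'][110:290,120:360,::-1],(400,300),interpolation=cv2.INTER_CUBIC),cv2.resize(t['color'][100:220,120:280,::-1],(400,300),interpolation=cv2.INTER_CUBIC)]))
for s in (w,t):
    P=cloud(s);hsv=cv2.cvtColor(s['color'],cv2.COLOR_RGB2HSV)
    red=((hsv[:,:,0]<8)|(hsv[:,:,0]>172))&(hsv[:,:,1]>130)&(P[:,:,2]>.1)
    rects(s,red&(hsv[:,:,2]>180),.149,'head'); print(np.percentile(P[red][:,2],[50,95]))
    m=(hsv[:,:,0]>12)&(hsv[:,:,0]<30)&(hsv[:,:,1]>100)&(abs(P[:,:,0]-.672)<.025)&(abs(P[:,:,1]-.128)<.025)&(P[:,:,2]<.16);rects(s,m,.138,'nut',8)
    m=(hsv[:,:,2]<70)&(P[:,:,2]>.215)&(P[:,:,2]<.26)&(abs(P[:,:,0]-.655)<.03)&(abs(P[:,:,1]+.045)<.1);rects(s,m,.235,'rail')
E
```

```text
t 60.27 tcp [0.6207 0.2147 0.2963] grasp [0.6215 0.2152 0.1413] zax [ 0.005  0.003 -1.   ] jawyaw -94.7 F [-0.4 -0.8 -2.9] T [ 0.    0.12 -0.01] w 0.0245 j7 -1.65
t 61.77 tcp [0.4769 0.1735 0.4488] grasp [0.4774 0.1741 0.2938] zax [ 0.003  0.004 -1.   ] jawyaw -94.6 F [-0.2  0.2 -0.1] T [ 0.04 -0.04 -0.04] w 0.0852 j7 -1.81
head px 199 33 A 581.5 c [622.7 215.9] [24.3 24.5] yaw 175.7
[0.14861107 0.15050886]
[0.14867578 0.15580343]
nut px 170 158 A 25.5 c [672.4 128.3] [16.4 13.9] yaw 89.3
rail px 232 154 A 228.0 c [654.7 -43.6] [ 13.  143.7] yaw 92.7
```

View pics/c8.png

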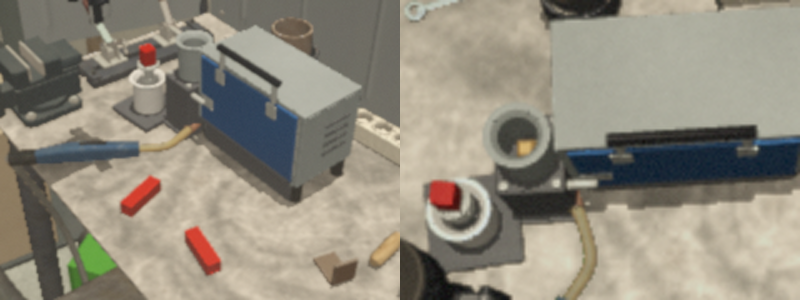

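```bash
python3 - <<'E'
import cv2,numpy as np
a=cv2.imread('pics/top0.png');b=cv2.imread('pics/top5.png')
for r in (170,171,172,173): print(r,a[r,184:210].mean(1).astype(int),'\n   ',b[r,184:210].mean(1).astype(int))
E
```

```text
170 [102  80  39  42  55  67  68  73  89  94  86  86  85  76  74  74  73  66
  75  78  75  45  31  38  41  38] 
    [104  80  45  39  55  68  70  78  99 104  90  88  89  85  76  78  76  73
  69  73  76  45  33  39  34  38]
171 [105  76  52  70  81 102 105 102 104 109 105 106 104 102  86  71  69  68
  69  69  64  47  36  35  35  33] 
    [108  80  55  69  76  95 104 107 109 112 107 108 110 107  98  73  73  72
  67  69  65  48  36  37  32  35]
172 [114  80  82 135 146 167 169 166 168 169 167 166 165 158 123  63  43  44
  43  41  37  38  36  37  34  36] 
    [117  84  83 137 145 153 169 168 170 173 171 169 168 164 142  69  49  42
  44  45  44  39  38  34  39  39]
173 [119  87 105 175 182 185 192 193 194 196 194 192 185 171 136  60  39  39
  39  41  40  39  40  38  41  41] 
    [122  88 107 177 184 187 194 198 197 198 198 196 188 179 143  68  41  40
  39  41  40  40  40  39  44  41]
```

The bolt tip sits at the same pixel as at the start, so the nut is fully locked. Handing in.

```bash
python3 -c "
from workcell import arm
print(arm.close_job())"
```

```text
the job is handed in; nothing more can be done
None
```

The job is done and handed in after about 62 s of robot time. No verdict came back.

**What I did**
- I lowered the extension onto the nut and turned it anticlockwise to its stop.
- I tilted the door fully out by its rail.
- Only offcuts b and d were there. I put the red one farthest to the robot's right and the yellow one side by side in the pocket, and left the two look-alike red tubes on the table.
- I closed the door to its stop, turned the nut clockwise until the torque rose to about 1.2 N m, and stood the extension back in its stand.

**Last checks**
- **Door:** the rail is back within 1 mm of where it was when first measured shut.
- **Bolt:** the tip is at the same pixel as at the start, to well under a pixel, so the nut is fully locked.
- **Extension:** it stands upright in its stand, with the head top at z 0.149 m, as it should be.
- **Bracket:** it looks to be where it was in the last picture. I did not measure it.
- **Robot:** the arm is clear of everything, with the gripper open.

**What disagreed**
- The top and wrist cameras differed by 3–5 mm on positions. I used the wrist camera up close, and the fits worked.
- The wrist-force readings at the door's stops were ambiguous in sign, so I judged those stops by position.
- The pocket contents were last seen just before I shut the door.

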